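# Reload the kiln carrier and bar it shut

## Robot

A 6-joint arm with a two-finger parallel gripper is mounted at the origin on the work surface. World frame = base frame: x ahead of the robot, y to its left, z up, the work surface at z = 0. Lengths are in m, angles in rad, forces in N, time in s.
With the tool pointing down it reaches from about 0.35 to 0.975 m from the base axis. Payload 4.9 kg.
Tool frame: the origin (TCP) lies midway between the tips of the shut fingers; the grasp point (between the pads) lies 19 mm behind it; z points along the fingers, y is the line along which they close (so a half turn about z gives the same grasp; the last joint's range is limited). The gripper opens to 85 mm and grips with 20 to 120 N. Pads are 22 mm wide; open, the fingers measure 114 mm over their backs; the gripper's body (76 mm by 85 mm) begins 54 mm behind the grasp point. The pads swing forward as they close: fully open they stand 13 mm farther back than shut.
Start: joints at [0.981, 0.053, 1.613, -0, 1.476, -0.119], TCP at [0.283, 0.557, 0.231] pointing down, gripper open.
Joint ranges: [-3.01, 3.01], [-1.01, 2.22], [0.06, 2.58], [-1.02, 4.17], [0.09, 2.62], [-3.14, 3.14]. Speed limits (rad/s): [2.57, 2.57, 3.14, 3.14, 3.14, 3.14].

## Interface

Orientations are given as a unit quaternion [w, x, y, z].
In Python, from plant import manip gives the robot as it stands.
- The arm moves only by the shell command python3 shift.py, which reads ROWS from standard input. ROWS is one flat JSON list of numbers that holds 1 to 5 rows one after another, with no inner brackets; each row has 7 numbers: the opening from 0.0 (shut) to 1.0 (fully open), then dx, dy, dz in units of 20 mm, then a rotation vector rx, ry, rz in units of 0.25 rad; each row shifts and turns the commanded pose from where the row before left it, along the tool's axes as they then stand; what a row does not reach is not made up. A row lasts 1/8 s, in which the tool goes at most 0.0625 m and 0.188 rad, less where a joint would pass 70% of its speed; a pose out of reach is approached as far as the arm can. The fingers move at their own pace and stop on an object; the grip force is fixed at half the most. Time passes only in rows, so rows that do not move let the fingers close. It prints the time, the measured TCP pose, the force, the opening and the grip force at its end. Input that does not fit is refused with a message, and nothing moves.
- manip.state(): the state, without advancing time (a new reading comes with each control period).
- manip.grab_frame(name): name is "scene" or "top"; returns the picture (400x640x3 uint8, red, green, blue); there is no depth.
- manip.camera_params(name): a dict with "intrinsics" (3x3 intrinsics, pixels), "xyz" and "orientation" of the camera in the world. Camera axes: x right, y down, z forward; pixel columns grow to the right and rows downward; lengths in m; the calibration is good to about 2 mm. A picture is of the moment at which its call begins. camera_params takes no time and is no camera call.
- manip.job_done(): hands the job in; it is judged then, once.
The state is a dict: "time": time; "joint_pos": joint angles; "joint_vel": joint speeds; "joint_efforts": joint torques, N m; "tool_pos": TCP position; "tool_rot": TCP orientation; "contact_force": force on the tool from outside, world axes, zero at the start; "ft_torque": the same for the moment, N m; "gripper_width": opening from 0.0 (shut) to 1.0 (fully open); "grasp_force": force on a finger pad.
Only numpy, scipy, OpenCV 4.12 (cv2) and the standard library are available. Lean on these libraries where they do the work, as an engineer would, in place of code of your own. Each camera call takes 0.05 s, during which the arm holds its last target. There are 200 camera calls.

## Task

Take the retaining bar off the kiln carrier and lay it aside on the bench, and clear every green fired piece out onto the dark slate board, flat and side by side. Only then load every white flowered blank into a pocket of its own shape, fully home and flat, and finally lay the bar back across both saddles of the carrier, between their cheeks and end stops. Leave the vase, dish, jar and brush alone, and put right anything that gets knocked aside or slips on the way.

Things in the scene. Friction and masses are not known exactly. Their poses are not given: they have to be found in the camera images.
- carrier: Fixed wooden kiln carrier, a plate 190 (x) x 250 (y) x 18 mm on the bench; origin at the centre of its underside, z up. Its top (z = 18 mm) has four pockets 8 mm deep (floors at z = 10 mm): two round, 67 mm in diameter, two square, 61 mm wide, sides along x and y (1.5 mm clearance all round a blank). A seated blank stands 14 mm proud, top at z = 32 mm. A raised saddle for the bar at each y end.
- saddle_left (a point): Centre of the flat top of the dark saddle at the carrier's +y end (+107 mm), 34 mm above the bench; axes as the carrier's. The flat is 18 mm long in y. On it stand two cheeks that flare outward, about 64 mm apart in x at the bottom, 70 mm at the top, and an end stop at the outer side (inner face at y = +116 mm); cheeks and stop reach 48 mm above the bench.
- saddle_right (a point): Centre of the flat top of the dark saddle at the carrier's -y end (-107 mm), 34 mm above the bench; axes as the carrier's. The flat is 18 mm long in y. On it stand two cheeks that flare outward, about 64 mm apart in x at the bottom, 70 mm at the top, and an end stop at the outer side (inner face at y = -116 mm); cheeks and stop reach 48 mm above the bench.
- pocket_round_a (a point): Centre of the floor of the round pocket at (46, 42) mm in the carrier's frame (floor 10 mm above the bench); axes as the carrier's.
- pocket_round_b (a point): Centre of the floor of the round pocket at (-46, -42) mm in the carrier's frame (floor 10 mm above the bench); axes as the carrier's.
- pocket_square_a (a point): Centre of the floor of the square pocket at (46, -42) mm in the carrier's frame (floor 10 mm above the bench); axes as the carrier's.
- pocket_square_b (a point): Centre of the floor of the square pocket at (-46, 42) mm in the carrier's frame (floor 10 mm above the bench); axes as the carrier's.
- bar: Loose retaining bar: flat aluminium strip 56 (x) x 220 (y) x 10 mm, with a red grip rib along its middle, 20 mm wide (x), 90 mm long (y), standing from z = 10 to 40 mm. Origin at the centre of its underside, z up. 0.2 to 0.36 kg. At the start it lies on both saddles, y along the carrier's y, underside 34 mm up, over the inner edges of seated blanks (2 mm above them); either way round will do.
- disc_1: White blue-flowered, unfired round blank: disc, diameter 64 mm, 22 mm thick, origin at its centre (11 mm above whatever it lies flat on), z normal to its faces. Either face may be up. About 0.14 kg. May be absent (None from the start).
- disc_2: White blue-flowered, unfired round blank: disc, diameter 64 mm, 22 mm thick, origin at its centre (11 mm above whatever it lies flat on), z normal to its faces. Either face may be up. About 0.14 kg. May be absent (None from the start).
- tile_1: White blue-flowered, unfired square blank: tile, 58 x 58 mm, 22 mm thick, origin at its centre (11 mm above whatever it lies flat on), z normal to its faces. Either face may be up. About 0.14 kg. May be absent (None from the start).
- tile_2: White blue-flowered, unfired square blank: tile, 58 x 58 mm, 22 mm thick, origin at its centre (11 mm above whatever it lies flat on), z normal to its faces. Either face may be up. About 0.14 kg. May be absent (None from the start).
- fired_disc: Green glazed, already fired piece, at the start in pocket round_a of the carrier: disc, diameter 64 mm, 22 mm thick, origin at its centre (11 mm above whatever it lies flat on), z normal to its faces. Either face may be up. About 0.14 kg. May be absent (None from the start).
- fired_tile: Green glazed, already fired piece, at the start in pocket square_a of the carrier: tile, 58 x 58 mm, 22 mm thick, origin at its centre (11 mm above whatever it lies flat on), z normal to its faces. Either face may be up. About 0.14 kg. May be absent (None from the start).
- board: Fixed dark slate board for fired pieces, 200 (x) x 100 (y) x 8 mm, lying on the bench to the right of the carrier (smaller y); the bench to its own right, 360 to 500 mm right of the robot axis, is clear. Origin at the centre of its underside.
- vase: Bystander: white vase with a blue band, 125 mm tall, 90 mm wide, origin at its underside.
- dish: Bystander: small white dish, 80 mm wide, 25 mm tall, origin at its underside.
- glaze_jar: Bystander: blue jar, 60 mm wide, 80 mm tall, origin at its underside.
- brush: Bystander: brush, 180 mm long, lying on the bench beyond the white blanks.

How it is judged:
On the way, in this order (a step that is already met when the one before it is completed fails the run):
1. every green fired piece lies flat on the slate board (x of fired_disc in the frame of board between -0.092 and 0.092 m and y of fired_disc in the frame of board between -0.045 and 0.045 m and z of fired_disc in the frame of board between 0.015 and 0.023 m and angle between the z axis of each of fired_disc, fired_tile and the z axis of board, either way round below 0.1 rad and x of fired_tile in the frame of board between -0.092 and 0.092 m and y of fired_tile in the frame of board between -0.045 and 0.045 m and z of fired_tile in the frame of board between 0.015 and 0.023 m), for 0.2 s.
2. every white blank is fully home in a pocket of its own shape (((horizontal distance between disc_1 and pocket_round_a below 0.005 m and z of disc_1 in the frame of pocket_round_a between 0.008 and 0.014 m and angle between the z axis of disc_1 and the z axis of carrier, either way round below 0.07 rad) or (horizontal distance between disc_1 and pocket_round_b below 0.005 m and z of disc_1 in the frame of pocket_round_b between 0.008 and 0.014 m and angle between the z axis of disc_1 and the z axis of carrier, either way round below 0.07 rad)) and ((horizontal distance between disc_2 and pocket_round_a below 0.005 m and z of disc_2 in the frame of pocket_round_a between 0.008 and 0.014 m and angle between the z axis of disc_2 and the z axis of carrier, either way round below 0.07 rad) or (horizontal distance between disc_2 and pocket_round_b below 0.005 m and z of disc_2 in the frame of pocket_round_b between 0.008 and 0.014 m and angle between the z axis of disc_2 and the z axis of carrier, either way round below 0.07 rad)) and ((horizontal distance between tile_1 and pocket_square_a below 0.005 m and z of tile_1 in the frame of pocket_square_a between 0.008 and 0.014 m and angle between the z axis of tile_1 and the z axis of carrier, either way round below 0.07 rad) or (horizontal distance between tile_1 and pocket_square_b below 0.005 m and z of tile_1 in the frame of pocket_square_b between 0.008 and 0.014 m and angle between the z axis of tile_1 and the z axis of carrier, either way round below 0.07 rad)) and ((horizontal distance between tile_2 and pocket_square_a below 0.005 m and z of tile_2 in the frame of pocket_square_a between 0.008 and 0.014 m and angle between the z axis of tile_2 and the z axis of carrier, either way round below 0.07 rad) or (horizontal distance between tile_2 and pocket_square_b below 0.005 m and z of tile_2 in the frame of pocket_square_b between 0.008 and 0.014 m and angle between the z axis of tile_2 and the z axis of carrier, either way round below 0.07 rad))), for 0.2 s.
3. the bar lies across both saddles (x of bar in the frame of carrier between -0.007 and 0.007 m and y of bar in the frame of carrier between -0.007 and 0.007 m and z of bar in the frame of carrier between 0.031 and 0.037 m and angle between bar's own z axis and vertical below 0.05 rad and angle between the y axis of bar and the y axis of carrier, either way round below 0.06 rad), for 0.2 s.
At the end, for the whole second after the job is handed in: Fired pieces flat on the slate board (centres 8 mm inside its ends, 5 mm inside its sides); each white blank in a pocket of its shape (5 mm of centre, 3 mm of full depth, tilt under 0.07 rad); bar on both saddles (7 mm of centre, 3 mm in height, 0.05 rad level, 0.06 rad in line); all at rest (all of step 1 and all of step 2 and all of step 3 and linear speed of each of disc_1, disc_2, tile_1, tile_2, fired_disc, fired_tile, bar below 0.02 m/s); the robot touches nothing.
It fails at once if the vase is moved more than 40 mm (distance of vase from where it was at the start of the episode above 0.04 m).
It fails at once if the dish is moved more than 40 mm (distance of dish from where it was at the start of the episode above 0.04 m).
It fails at once if the glaze jar is moved more than 40 mm (distance of glaze_jar from where it was at the start of the episode above 0.04 m).
It fails at once if the brush is moved more than 40 mm (distance of brush from where it was at the start of the episode above 0.04 m).
Of fired_disc, fired_tile only 1 to 2 are there at a start; the rules pass over those that are not, and their reading is None.
Of disc_1, disc_2, tile_1, tile_2 only 2 to 4 are there at a start; the rules pass over those that are not, and their reading is None.
At some moment in a run one of disc_1, disc_2, tile_1, tile_2 may be knocked a few centimetres aside while the robot is not near it.
Once in a run the grip may slacken for a moment while it holds something.
It also fails if it takes over 210 s, if anything falls off the work surface, if the arm or the gripper's body presses on something with over 40 N, if the wrist force passes 120 N, or if a joint passes its speed limit or range.

## Working session

There is one attempt and no reset: what is moved stays moved. The work goes in short steps, Python scripts to look and compute and a shell command to move; the robot and the scene stay as the last step left them, time stands still between calls to the robot, and variables do not carry over. Pictures are saved under pics/ and viewed, at most 14 in all, crops included, and the job is handed in when it is done.

```bash
ls; mkdir -p pics; python3 - <<'E'
from plant import manip
import cv2
for n in("scene","top"):
    cv2.imwrite(f"pics/{n}0.png",manip.grab_frame(n)[:,:,::-1]); print(n,manip.camera_params(n))
print(manip.state())
E
```

```text
pics
plant.py
shift.py
scene {'intrinsics': array([[449.89084964,   0.        , 311.58224084],
       [  0.        , 449.89084964, 202.43603459],
       [  0.        ,   0.        ,   1.        ]]), 'xyz': array([ 1.04120251, -0.53734112,  0.99094539]), 'orientation': array([-0.32121995,  0.88114501,  0.32653663, -0.1173671 ])}
top {'intrinsics': array([[372.34466075,   0.        , 312.15166661],
       [  0.        , 372.34466075, 201.22306136],
       [  0.        ,   0.        ,   1.        ]]), 'xyz': array([0.36775155, 0.07221497, 0.9907782 ]), 'orientation': array([ 0.06273401, -0.69488295,  0.71237057, -0.07569875])}
{'time': 0.1, 'joint_pos': array([ 9.80997877e-01,  5.32883064e-02,  1.61419231e+00,  3.10893166e-05,
        1.47597241e+00, -1.19025393e-01]), 'joint_vel': array([ 0.00085288,  0.00028071, -0.00597918,  0.0015227 , -0.00133982,
       -0.00110386]), 'joint_efforts': array([-4.46246140e-04, -3.94897842e+01, -3.71366358e+01, -1.29549517e-04,
        3.86805536e-03, -6.96427449e-06]), 'tool_pos': array([0.28317131, 0.55653103, 0.23016624]), 'tool_rot': array([-3.37321411e-04,  2.33220217e-01,  9.72423501e-01, -8.67002774e-04]), 'contact_force': array([ 0.18514353, -0.59090334, -0.3694303 ]), 'ft_torque': array([-0.03157259, -0.01618531,  0.03541561]), 'grasp_force': 0.0, 'gripper_width': 1.0011255781003894}
```
View pics/scene0.png

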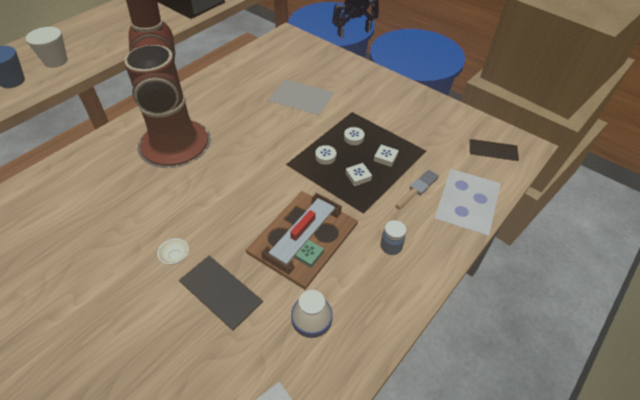

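View pics/top0.png

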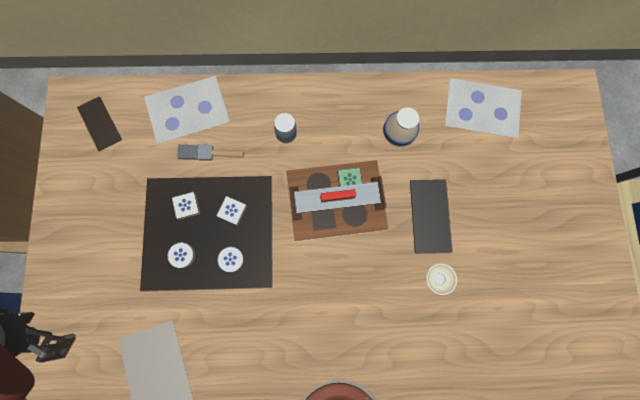

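The top view (left = +y, up = +x) shows the carrier at about (337,200) with the bar on it and one fired tile, green, at (350,178). There are four white blanks: tiles at (185,205) and (231,210), discs at (180,255) and (230,260). The slate board is at (431,216), the dish at (442,279), the jar at (286,128) and the vase at (403,125).

```bash
cat > h.py <<'E'
import numpy as np, cv2
from plant import manip
from scipy.spatial.transform import Rotation as R
def q2R(q): return R.from_quat([q[1],q[2],q[3],q[0]])
def cast(name,uv,z):
    c=manip.camera_params(name); uv=np.atleast_2d(np.asarray(uv,float))
    d=np.c_[uv,np.ones(len(uv))]@np.linalg.inv(c["intrinsics"]).T
    d=q2R(c["orientation"]).apply(d); o=c["xyz"]
    return o+d*((z-o[2])/d[:,2])[:,None]
def proj(name,p):
    c=manip.camera_params(name); v=q2R(c["orientation"]).inv().apply(np.atleast_2d(p)-c["xyz"])@c["intrinsics"].T
    return v[:,:2]/v[:,2:]
def grab(name,n=1): return np.mean([manip.grab_frame(name).astype(float) for _ in range(n)],0).astype(np.uint8)
def save(im,f,crop=None,k=1):
    if crop: u0,v0,u1,v1=crop; im=im[v0:v1,u0:u1]
    cv2.imwrite(f"pics/{f}.png",cv2.resize(im[:,:,::-1],None,fx=k,fy=k,interpolation=cv2.INTER_NEAREST))
def blobs(mask,amin=30):
    cs,_=cv2.findContours(mask.astype(np.uint8),cv2.RETR_EXTERNAL,cv2.CHAIN_APPROX_NONE)
    return [c for c in cs if cv2.contourArea(c)>amin]
def tool():
    s=manip.state(); Rt=q2R(s["tool_rot"]); y=Rt.apply([0,1,0]); return s,Rt,np.arctan2(y[1],y[0])
def delta(target,yaw=None):
    """tool-axis shift to world target; rot vector levelling tool with closing line at world angle yaw"""
    s,Rt,a=tool()
    if yaw is None: yaw=a
    yaw=a+((yaw-a+np.pi/2)%np.pi-np.pi/2)
    y=np.array([np.cos(yaw),np.sin(yaw),0]); z=np.array([0,0,-1.]); Rg=R.from_matrix(np.c_[np.cross(y,z),y,z])
    print("t %.2f pos %s yaw %.4f j6 %.2f w %.3f"%(s["time"],s["tool_pos"].round(4),a,s["joint_pos"][5],s["gripper_width"]),
     "d",Rt.inv().apply(np.asarray(target)-s["tool_pos"]).round(4),"rot",(Rt.inv()*Rg).as_rotvec().round(4))
def blanks(mask_fn,z=.022,name="top",n=1,roi=None):
    im=grab(name,n).astype(int); m=mask_fn(im)
    if roi: k=np.zeros_like(m); k[roi[1]:roi[3],roi[0]:roi[2]]=1; m=m&(k>0)
    out=[]
    for c in blobs(m):
        h=cv2.convexHull(c); p=cast(name,h[:,0],z)[:,:2].astype(np.float32); r=cv2.minAreaRect(p*1000); A=cv2.contourArea(p*1000)
        M=cv2.moments(h); cen=cast(name,[M["m10"]/M["m00"],M["m01"]/M["m00"]],z)[0]
        out.append((cen.round(4),round(A/max(r[1][0]*r[1][1],1),3),np.round(r[1],1),round(r[2],1))); print(*out[-1])
    return out
E
python3 - <<'E'
from h import *
im=grab("top",4); save(im,"c_top",(270,140,400,250),6); save(im,"c_bl",(135,170,275,295),5)
np.save("top0.npy",im); im=grab("scene",4); np.save("scene0.npy",im); save(im,"c_sc",(235,180,365,300),6)
E
```

View pics/c_top.png

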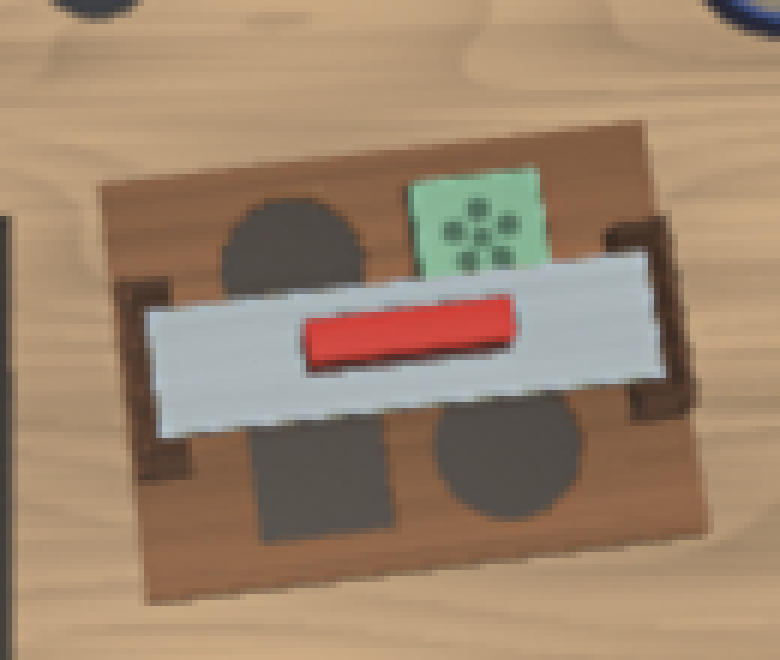

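View pics/c_bl.png

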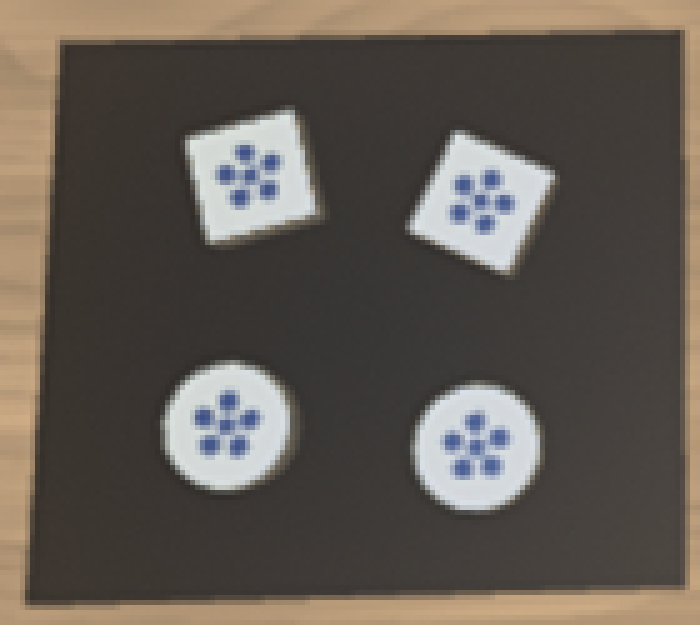

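The crops show the carrier's top corners at about (287,171), (377,160), (388,229) and (294,241). The red rib spans (320–356, 189–202). The tiles are yawed and the discs are flat. I'll measure everything next.

```bash
cat > meas.py <<'E'
from h import *
def carrier(name,im,cor,bright=165):
    """fit the four plate sides near rough corner pixels, on z=.018"""
    m=((im[:,:,0].astype(int)<bright)).astype(np.uint8)
    cor=np.array(cor,float); k=np.zeros_like(m); cen=cor.mean(0)
    cv2.fillConvexPoly(k,np.int32(cen+(cor-cen)*1.10),1)
    b=max(blobs(m&k,500),key=cv2.contourArea)[:,0].astype(float)
    L=[]
    for i in range(4):
        p,q=cor[i],cor[(i+1)%4]; e=(q-p)/np.linalg.norm(q-p); n=np.array([-e[1],e[0]])
        t=(b-p)@e/np.linalg.norm(q-p); s=b[(abs((b-p)@n)<2.5)&(t>.06)&(t<.94)]
        P=cast(name,s,.018)[:,:2].astype(np.float32); L.append(cv2.fitLine(P,cv2.DIST_HUBER,0,1e-4,1e-4).ravel())
    C=[]
    for i in range(4):
        a,c=L[i-1],L[i]; A=np.c_[a[:2],-c[:2]]; C.append(a[2:]+a[:2]*np.linalg.solve(A,c[2:]-a[2:])[0])
    return np.array(C)
def plate(C):
    yax=((C[0]-C[1])+(C[3]-C[2]))/2; yaw=np.arctan2(-yax[0],yax[1])
    print("carrier",C.mean(0).round(4),"yaw %.4f"%yaw,"sides",[np.linalg.norm(C[i]-C[(i+1)%4]).round(4) for i in range(4)]); return C.mean(0),yaw
if __name__=="__main__":
    t=np.load("top0.npy"); s=np.load("scene0.npy")
    tc=[(286.7,170.8),(377.2,160.2),(388,228.8),(294.5,240.7)]
    C=carrier("top",t,tc); plate(C)
    sc=proj("scene",np.c_[C,np.full(4,.018)]); print(sc.round(1).tolist())
    C2=carrier("scene",s,sc); plate(C2)
    for n,im in(("top",t),("scene",s)):
        im=im.astype(int); r,g,b=im[...,0],im[...,1],im[...,2]
        for lab,m,z in(("white",(r>150)&(b>r-12)&(r+g+b>500),.022),("blue",(b>r+25)&(b>100),.022),("rib",(r>185)&(g<90),.074),("green",(g>r+25),.032),("dark",(abs(r-b)<22)&(r<85),.008)):
            for c in blobs(m,40 if lab!="blue" else 4):
                h=cv2.convexHull(c); P=(cast(n,h[:,0],z)[:,:2]*1000).astype(np.float32); rr=cv2.minAreaRect(P)
                if max(rr[1])>260 or (abs(rr[0][1])>500) or not 250<rr[0][0]<750 : continue
                if lab=="blue": continue
                M=cv2.moments(P); print(n,lab,"cen",round(M["m10"]/M["m00"],1),round(M["m01"]/M["m00"],1),"rect",np.round(rr[0],1),np.round(rr[1],1),round(rr[2],1),"fill",round(cv2.contourArea(P)/(rr[1][0]*rr[1][1]),2),"px",c[:,0].mean(0).round(0))
E
python3 meas.py
```

```text
carrier [ 0.5648 -0.0144] yaw 0.0961 sides [np.float32(0.2536), np.float32(0.1899), np.float32(0.2488), np.float32(0.1906)]
[[357.7, 219.6], [303.4, 286.7], [245.1, 248.1], [301.2, 189.6]]Traceback (most recent call last):
  File "meas.py", line 25, in <module>
    C2=carrier("scene",s,sc); plate(C2)
  File "meas.py", line 12, in carrier
    P=cast(name,s,.018)[:,:2].astype(np.float32); L.append(cv2.fitLine(P,cv2.DIST_HUBER,0,1e-4,1e-4).ravel())
                                                           ~~~~~~~~~~~^^^^^^^^^^^^^^^^^^^^^^^^^^^^^^
cv2.error: OpenCV(4.12.0) /io/opencv/modules/imgproc/src/linefit.cpp:50: error: (-215:Assertion failed) count > 0 in function 'fitLine2D_wods'
```

```bash
sed -i '/C2=carrier/d' meas.py; python3 meas.py
```

```text
carrier [ 0.5648 -0.0144] yaw 0.0961 sides [np.float32(0.2536), np.float32(0.1899), np.float32(0.2488), np.float32(0.1906)]
[[357.7, 219.6], [303.4, 286.7], [245.1, 248.1], [301.2, 189.6]]
top white cen 350.5 -266.3 rect [ 350.1 -266.3] [28.8 26.6] 74.6 fill 0.81 px [438. 278.]
top white cen 413.7 266.5 rect [414.1 266.5] [62.5 60. ] 45.1 fill 0.79 px [230. 259.]
top white cen 427.8 394.5 rect [428.7 394.4] [61.6 60.9] 45.7 fill 0.79 px [180. 255.]
top white cen 541.5 266.2 rect [541.4 266.4] [57.2 57.2] 65.3 fill 0.98 px [231. 210.]
top white cen 558.0 387.1 rect [558.  387.1] [56.9 56.6] 14.3 fill 0.97 px [185. 205.]
top white cen 570.1 -15.0 rect [570.4 -15.4] [ 56.2 222.6] 5.7 fill 0.98 px [337. 197.]
top rib cen 565.9 -12.3 rect [565.9 -12.8] [15.9 85.7] 5.2 fill 0.94 px [338. 194.]
top green cen 622.0 -48.1 rect [621.9 -48.4] [42.4 58. ] 5.3 fill 0.95 px [349. 177.]
top dark cen 523.7 -60.7 rect [520.8 -60.6] [51.  60.8] 8.2 fill 0.8 px [354. 216.]
top dark cen 517.4 -263.9 rect [ 517.3 -264. ] [ 97.  195.1] 89.4 fill 0.99 px [428. 218.]
top dark cen 617.7 34.7 rect [619.9  34.
[... 409 characters left out ...]
 white cen 414.2 263.7 rect [413.5 264.1] [56.9 59.2] 75.3 fill 0.8 px [325. 152.]
scene white cen 558.7 384.4 rect [558.7 384.2] [54.9 53.4] 13.7 fill 0.99 px [386. 153.]
scene white cen 428.1 391.5 rect [428.7 391.7] [58.7 53.2] 40.8 fill 0.83 px [354. 133.]
scene green cen 621.8 -52.8 rect [621.7 -52.8] [48.  56.4] 5.9 fill 0.97 px [309. 252.]
scene dark cen 520.3 -269.6 rect [ 520.4 -269.7] [ 95.1 194.2] 89.7 fill 0.99 px [220. 292.]
scene dark cen 510.1 -59.6 rect [508.2 -60.2] [29.4 57.5] 6.1 fill 0.79 px [276. 235.]
scene dark cen 605.6 35.3 rect [606.6  34.8] [54.4 57.6] 6.5 fill 0.82 px [326. 233.]
scene dark cen 500.7 24.7 rect [500.5  24.8] [27.5 53.3] 6.8 fill 0.95 px [295. 215.]
```

View pics/c_sc.png

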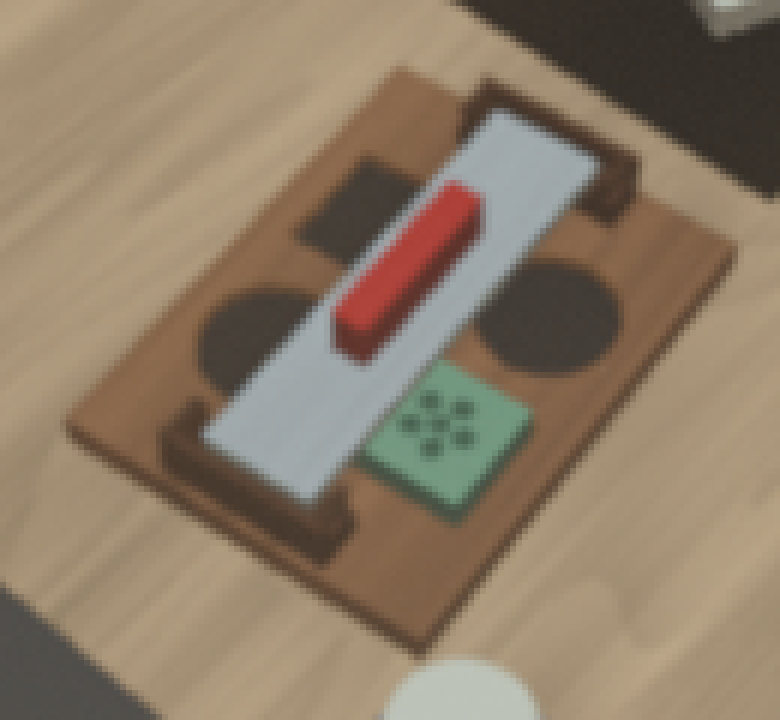

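The scene view shows the same layout: only a fired tile at square_a, and the other three pockets empty. The two cameras disagree by 3–5 mm in y, so I'll correct for that using grasps. Bar first.

```bash
python3 - <<'E'
from h import *
delta([.5655,-.014,.15],.0961)
E
```

```text
t 0.50 pos [0.2835 0.557  0.2313] yaw 1.1000 j6 -0.12 w 1.004 d [-0.5103 -0.3809  0.0813] rot [-1.0000e-04  1.0000e-04  1.0039e+00]
```

Units first: shifts go in units of 20 mm and turns go in units of 0.25 rad. So -0.0346 m is -1.73, -0.046 m is -2.3.

```bash
R='x'; echo '[1, -2.3, -1.73, 0, 0, 0, 0, 1, -2.3, -1.73, 0, 0, 0, 0, 1, -2.3, -1.73, 0, 0, 0, 0, 1, -2.3, -1.73, 0, 0, 0, 0, 1, -2.3, -1.73, 0, 0, 0, 0]' | python3 shift.py; echo '[1, -2.3, -1.73, 0.65, 0, 0, 0, 1, -2.3, -1.73, 0.65, 0, 0, 0, 1, -2.3, -1.73, 0.65, 0, 0, 0, 1, -2.3, -1.73, 0.65, 0, 0, 0, 1, -2.3, -1.73, 0.65, 0, 0, 0]' | python3 shift.py; echo '[1, 0, 0, 0, 0, 0, 0.67, 1, 0, 0, 0, 0, 0, 0.67, 1, 0, 0, 0, 0, 0, 0.67, 1, 0, 0, 0, 0, 0, 0.67, 1, 0, 0, 0, 0, 0, 0.67]' | python3 shift.py; echo '[1, 0, 0, 0, 0, 0, 0.67, 1, 0, 0, 0, 0, 0, 0]' | python3 shift.py; python3 -c "
from h import *
delta([.5655,-.014,.047],.0961)"
```

```text
time: 1.12
tool_pos: [0.4105, 0.2969, 0.2316]
tool_rot: [0.0, 0.233, 0.972, 0.0]
contact_force: [0.9, 0.1, 0.2]
gripper_width: 1.0
grasp_force: 0.0
time: 1.75
tool_pos: [0.5372, 0.0381, 0.1663]
tool_rot: [0.001, 0.233, 0.972, 0.0]
contact_force: [1.2, 0.6, -0.9]
gripper_width: 1.0
grasp_force: 0.0
time: 2.38
tool_pos: [0.5366, 0.0399, 0.1665]
tool_rot: [0.0, 0.611, 0.792, 0.0]
contact_force: [0.4, -0.3, 0.0]
gripper_width: 0.998
grasp_force: 0.0
time: 2.62
tool_pos: [0.5365, 0.04, 0.1664]
tool_rot: [0.0, 0.672, 0.741, 0.0]
contact_force: [0.3, 0.3, 0.0]
gripper_width: 0.999
grasp_force: 0.0
t 2.62 pos [0.5365 0.04   0.1664] yaw 0.0970 j6 -0.16 w 0.999 d [-0.0565  0.0236  0.1194] rot [0.0002 0.     0.0009]
```

Converted, 0.04 m is 2, -0.0565 m is -2.825.

```bash
echo '[1, -2.825, 1.18, 0, 0, 0, 0, 1, 0, 0, 2, 0, 0, 0, 1, 0, 0, 2, 0, 0, 0, 1, 0, 0, 1.97, 0, 0, 0, 1, 0, 0, 0, 0, 0, 0]' | python3 shift.py; echo '[0, 0, 0, 0, 0, 0, 0, 0, 0, 0, 0, 0, 0, 0, 0, 0, 0, 0, 0, 0, 0, 0, 0, 0, 0, 0, 0, 0, 0, 0, 0, 0, 0, 0, 0]' | python3 shift.py;echo '[0, 0, 0, 0, 0, 0, 0, 0, 0, 0, -1, 0, 0, 0, 0, 0, 0, -1.5, 0, 0, 0, 0, 0, 0, -1.5, 0, 0, 0, 0, 0, 0, 0, 0, 0, 0]' | python3 shift.py; python3 -c "
from h import *
delta([.385,.03,.10],.0961)"
```

```text
time: 3.25
tool_pos: [0.5621, -0.0136, 0.0432]
tool_rot: [-0.003, 0.672, 0.741, -0.002]
contact_force: [-0.7, -0.2, -0.5]
gripper_width: 0.997
grasp_force: 0.0
time: 3.88
tool_pos: [0.5665, -0.0141, 0.0485]
tool_rot: [0.001, 0.673, 0.74, 0.001]
contact_force: [-0.1, 0.2, 6.0]
gripper_width: 0.227
grasp_force: 59.7
time: 4.5
tool_pos: [0.5671, -0.0143, 0.1301]
tool_rot: [0.002, 0.673, 0.74, 0.002]
contact_force: [0.8, 0.6, -3.7]
gripper_width: 0.221
grasp_force: 59.3
t 4.50 pos [ 0.5671 -0.0143  0.1301] yaw 0.0951 j6 -0.25 w 0.221 d [ 0.0614 -0.1773  0.029 ] rot [ 0.0056  0.0015 -0.0011]
```

Converted, -0.0443 m is -2.215, 0.0154 m is 0.77.

```bash
echo '[0, 0.77, -2.215, 0, 0, 0, 0, 0, 0.77, -2.215, 0, 0, 0, 0, 0, 0.77, -2.215, 0, 0, 0, 0, 0, 0.77, -2.215, 0, 0, 0, 0, 0, 0, 0, 0, 0, 0, 0]' | python3 shift.py; echo '[0, 0, 0, 2, 0, 0, 0, 0, 0, 0, 2, 0, 0, 0, 0, 0, 0, 1, 0, 0, 0, 0, 0, 0, 0, 0, 0, 0, 0, 0, 0, 0, 0, 0, 0]' | python3 shift.py;python3 -c "
from h import *
print(manip.state()['contact_force'])
delta([.385,.03,.016],.0961)"
```

```text
time: 5.12
tool_pos: [0.3792, 0.0313, 0.1238]
tool_rot: [-0.002, 0.672, 0.74, -0.001]
contact_force: [0.1, -0.6, -2.7]
gripper_width: 0.221
grasp_force: 59.8
time: 5.75
tool_pos: [0.3839, 0.0303, 0.0275]
tool_rot: [0.0, 0.673, 0.74, 0.0]
contact_force: [1.3, 1.2, -3.5]
gripper_width: 0.22
grasp_force: 59.8
[ 1.31792366  1.16449011 -3.47608855]
t 5.75 pos [0.3839 0.0303 0.0275] yaw 0.0949 j6 -0.21 w 0.220 d [-0.0004  0.0011  0.0115] rot [ 0.0007  0.0002 -0.0012]
```

Converted, 0.0115 m is 0.575.

```bash
echo '[0, 0, 0, 0.575, 0, 0, 0, 0, 0, 0, 0, 0, 0, 0, 1, 0, 0, 0, 0, 0, 0, 1, 0, 0, 0, 0, 0, 0, 1, 0, 0, 0, 0, 0, 0]' | python3 shift.py;echo '[1, 0, 0, 0, 0, 0, 0, 1, 0, 0, -3, 0, 0, 0, 1, 0, 0, -3, 0, 0, 0, 1, 3, 0, 0, 0, 0, 0, 1, 3, 0, 0, 0, 0, 0]' | python3 shift.py;echo '[1, 3, 0, 0, 0, 0, 0, 1, 3, 0, 0, 0, 0, 0, 1, 3, 0, 0, 0, 0, 0, 1, 0, 0, 0, 0, 0, 0]' | python3 shift.py; cat >> meas.py <<'E'
def pockets(name,im,C):
    """dark pocket rims on z=.018 near expectation; C=(xy,yaw)"""
    r,g,b=[im[...,i].astype(int) for i in range(3)]; m=(r-b<26)&(r<110)&(g<=r+15); out={}
    for k,(x,y) in dict(ra=(46,42),rb=(-46,-42),sa=(46,-42),sb=(-46,42)).items():
        e=C[0]+R.from_euler("z",C[1]).apply([x/1e3,y/1e3,0])[:2]
        for c in blobs(m,200):
            P=(cast(name,cv2.convexHull(c)[:,0],.018)[:,:2]*1000).astype(np.float32); M=cv2.moments(P); q=np.array([M["m10"],M["m01"]])/M["m00"]/1e3
            if np.linalg.norm(q-e)<.015: rr=cv2.minAreaRect(P); out[k]=q; print(name,k,q.round(4),"rel exp",(q-e).round(4),np.round(rr[1],1),round(rr[2],1))
    return out
E
python3 - <<'E'
from meas import *
C=(np.array([.5648,-.0144]),.0961)
for n in("top","scene"):
    im=grab(n,3); np.save(n+"1.npy",im); save(im,n+"1"); pockets(n,im,C)
im=np.load("top1.npy"); 
tc=[(286.7,170.8),(377.2,160.2),(388,228.8),(294.5,240.7)]; plate(carrier("top",im,tc))
for n,z in(("top",.032),("scene",.032)):
  print(blanks(lambda i:i[...,1]>i[...,0]+25,z,n))
E
```

```text
time: 6.38
tool_pos: [0.3837, 0.0304, 0.016]
tool_rot: [0.001, 0.673, 0.74, 0.0]
contact_force: [0.0, -0.1, 0.3]
gripper_width: 0.847
grasp_force: 0.0
time: 7.0
tool_pos: [0.3727, 0.1509, 0.1372]
tool_rot: [0.001, 0.674, 0.739, 0.002]
contact_force: [1.4, -0.1, -0.9]
gripper_width: 1.0
grasp_force: 0.0
time: 7.5
tool_pos: [0.3536, 0.3322, 0.1354]
tool_rot: [-0.0, 0.671, 0.742, -0.0]
contact_force: [-0.2, -1.3, -0.3]
gripper_width: 1.001
grasp_force: 0.0
top ra [0.6067 0.0342] rel exp [0.0001 0.0024] [59.3 58.1] 88.7
top rb [ 0.5239 -0.0584] rel exp [0.0008 0.0022] [58.5 59.4] 87.6
top sb [0.5161 0.0247] rel exp [0.0011 0.0017] [57.3 57.7] 5.7
scene ra [0.6094 0.0296] rel exp [ 0.0028 -0.0022] [59.  56.3] 40.3
scene rb [ 0.5269 -0.0628] rel exp [ 0.0038 -0.0022] [58.8 55.2] 40.7
scene sb [0.5185 0.0204] rel exp [ 0.0036 -0.0026] [53.6 53.7] 6.2
carrier [ 0.5647 -0.0147] yaw 0.0966 sides [np.float32(0.254), np.float32(0.1896), np.float32(0.2472), np.float32(0.19)]
[ 0.6151 -0.0492  0.032 ] 0.968 [57.1 58.1] 5.3
[(array([ 0.6151, -0.0492,  0.032 ]), 0.968, array([57.1, 58.1]), 5.3)]
[ 0.6179 -0.0537  0.032 ] 0.975 [56.9 56.3] 5.6
[0.3452 0.909  0.032 ] 0.808 [330.4 355.3] 89.3
[0.0322 0.9219 0.032 ] 0.752 [129.4 329.9] 34.0
[(array([ 0.6179, -0.0537,  0.032 ]), 0.975, array([56.9, 56.3]), 5.6), (array([0.3452, 0.909 , 0.032 ]), 0.808, array([330.4, 355.3]), 89.3), (array([0.0322, 0.9219, 0.032 ]), 0.752, array([129.4, 329.9]), 34.0)]
```

View pics/top1.png

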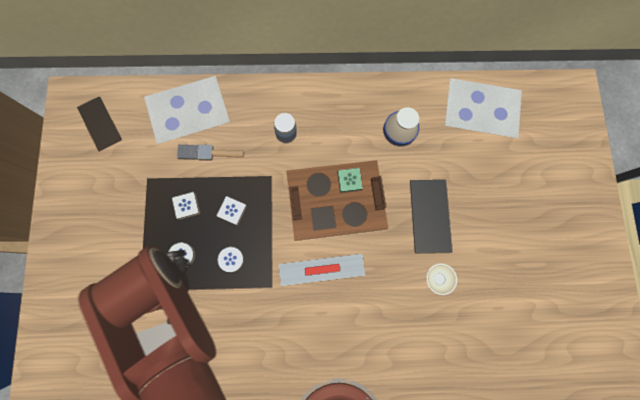

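The view shows the bar lying on the bench at (322,270), clear of everything, and all pockets visible with the green tile at (350,179). Nothing has been disturbed. Next is the fired tile, squeezed in both directions so the grasp fixes the camera offset.

```bash
python3 -c "
from h import *
delta([.6165,-.0516,.1354],.0961)"
```

```text
t 7.90 pos [0.355  0.3282 0.1355] yaw 0.0930 j6 0.50 w 1.003 d [-4.024e-01  2.250e-01  1.000e-04] rot [ 0.0003 -0.0001 -0.0031]
```

```bash
echo '[0.9, -2.515, 1.405, 0, 0, 0, 0, 0.9, -2.515, 1.405, 0, 0, 0, 0, 0.9, -2.515, 1.405, 0, 0, 0, 0, 0.9, -2.515, 1.405, 0, 0, 0, 0, 0.9, -2.515, 1.405, 0, 0, 0, 0]' | python3 shift.py; echo '[0.9, -2.515, 1.405, 0, 0, 0, 0, 0.9, -2.515, 1.405, 0, 0, 0, 0, 0.9, -2.515, 1.405, 0, 0, 0, -0.012, 0.9, 0, 0, 2, 0, 0, 0, 0.9, 0, 0, 0, 0, 0, 0]' | python3 shift.py; python3 -c "
from h import *
delta([.6165,-.0516,.0165],.0961)"
```

```text
time: 8.52
tool_pos: [0.5193, 0.0896, 0.1358]
tool_rot: [0.0, 0.673, 0.739, 0.0]
contact_force: [1.3, 0.6, -0.2]
gripper_width: 0.9
grasp_force: 0.0
time: 9.15
tool_pos: [0.6136, -0.0509, 0.0916]
tool_rot: [-0.003, 0.672, 0.74, -0.002]
contact_force: [0.4, 0.2, -0.2]
gripper_width: 0.9
grasp_force: 0.0
t 9.15 pos [ 0.6136 -0.0509  0.0916] yaw 0.0957 j6 -0.30 w 0.900 d [-0.0012  0.0034  0.075 ] rot [-0.0076 -0.0024 -0.0004]
```

```bash
echo '[0.9, 0, 0, 2, 0, 0, 0, 0.9, 0, 0, 1.75, 0, 0, 0, 0.9, 0, 0, 0, 0, 0, 0, 0, 0, 0, 0, 0, 0, 0, 0, 0, 0, 0, 0, 0, 0]' | python3 shift.py; echo '[0, 0, 0, 0, 0, 0, 0, 0, 0, 0, 0, 0, 0, 0, 0, 0, 0, 0, 0, 0, 0]' | python3 shift.py; python3 -c "
from h import *
delta([.6165,-.0516,.0165],.0961)"
echo '[0.86, 0, 0, 0, 0, 0, 0, 0.86, 0, 0, 0, 0, 0, 0, 0.86, 0, 0, -1.25, 0, 0, 0, 0.86, 0, 0, 0, 0, 0, 0]' | python3 shift.py
```

```text
time: 9.78
tool_pos: [0.6185, -0.0504, 0.0237]
tool_rot: [0.002, 0.671, 0.741, 0.001]
contact_force: [-1.2, -0.7, 4.5]
gripper_width: 0.647
grasp_force: 64.0
time: 10.15
tool_pos: [0.6185, -0.0503, 0.0237]
tool_rot: [0.002, 0.672, 0.741, 0.001]
contact_force: [-1.1, 0.9, 7.0]
gripper_width: 0.649
grasp_force: 64.5
t 10.15 pos [ 0.6185 -0.0503  0.0237] yaw 0.0982 j6 -0.30 w 0.649 d [-0.001  -0.0022  0.0072] rot [0.004  0.0011 0.0021]
time: 10.65
tool_pos: [0.6183, -0.0505, 0.0475]
tool_rot: [0.002, 0.672, 0.741, 0.001]
contact_force: [0.5, -0.3, 0.8]
gripper_width: 0.859
grasp_force: 0.0
```

Converted, 0.1745 rad is 0.698.

```bash
echo '[0.86, 0, 0, 0, 0, 0, 0.698, 0.86, 0, 0, 0, 0, 0, 0.698, 0.86, 0, 0, 0, 0, 0, 0.698, 0.86, 0, 0, 0, 0, 0, 0.698, 0.86, 0, 0, 0, 0, 0, 0.698]' | python3 shift.py; echo '[0.86, 0, 0, 0, 0, 0, 0.698, 0.86, 0, 0, 0, 0, 0, 0.698, 0.86, 0, 0, 0, 0, 0, 0.698, 0.86, 0, 0, 0, 0, 0, 0.698, 0.86, 0, 0, 0, 0, 0, 0]' | python3 shift.py; python3 -c "
from h import *
delta([.618,-.0512,.019],.0961+1.5708)"
```

```text
time: 11.28
tool_pos: [0.616, -0.05, 0.0442]
tool_rot: [-0.0, 0.923, 0.385, -0.001]
contact_force: [-0.2, -0.0, 0.4]
gripper_width: 0.864
grasp_force: 0.0
time: 11.9
tool_pos: [0.6161, -0.0501, 0.0443]
tool_rot: [-0.0, 0.999, 0.05, -0.001]
contact_force: [0.4, -0.6, 0.3]
gripper_width: 0.858
grasp_force: 0.0
t 11.90 pos [ 0.6161 -0.0501  0.0443] yaw -1.4705 j6 1.27 w 0.858 d [0.0018 0.0013 0.0253] rot [-0.0004  0.0012  0.0042]
```

Converted, 0.02 m is 1, 0.0053 m is 0.265, 0.004 rad is 0.016.

```bash
echo '[0.86, 0.09, 0.065, 1, 0, 0, 0.016, 0.86, 0, 0, 0.265, 0, 0, 0, 0.86, 0, 0, 0, 0, 0, 0, 0.86, 0, 0, 0, 0, 0, 0]' | python3 shift.py; echo '[0, 0, 0, 0, 0, 0, 0, 0, 0, 0, 0, 0, 0, 0, 0, 0, 0, 0, 0, 0, 0, 0, 0, 0, 0, 0, 0, 0]' | python3 shift.py; python3 -c "
from h import *
delta([.618,-.0512,.019],.0961+1.5708)"; echo '[0, 0, 0, 0, 0, 0, 0, 0, 0, 0, 0, 0, 0, 0, 0, 0, 0, 0, 0, 0, 0, 0, 0, 0, 0, 0, 0, 0]' | python3 shift.py
```

```text
time: 12.4
tool_pos: [0.6187, -0.0513, 0.0202]
tool_rot: [0.0, 0.999, 0.047, 0.0]
contact_force: [0.9, -0.8, 0.4]
gripper_width: 0.862
grasp_force: 0.0
time: 12.9
tool_pos: [0.6191, -0.0514, 0.0213]
tool_rot: [0.0, 0.999, 0.047, 0.001]
contact_force: [-2.4, 0.1, 5.5]
gripper_width: 0.656
grasp_force: 64.4
t 12.90 pos [ 0.6191 -0.0514  0.0213] yaw -1.4763 j6 1.27 w 0.656 d [-0.0011 -0.0003  0.0023] rot [ 0.0005 -0.001  -0.0016]
time: 13.4
tool_pos: [0.6191, -0.0514, 0.0212]
tool_rot: [0.0, 0.999, 0.047, 0.001]
contact_force: [-2.7, 0.7, 5.8]
gripper_width: 0.653
grasp_force: 64.4
```

Converted, -0.05 m is -2.5, -0.03 m is -1.5.

```bash
echo '[0, 0, 0, -1.5, 0, 0, 0, 0, 0, 0, -2.5, 0, 0, 0, 0, 0, 0, 0, 0, 0, 0, 0, 0, 0, 0, 0, 0, 0]' | python3 shift.py; python3 -c "
from h import *
delta([.519,-.267,.1],1.5708)"
```

```text
time: 13.9
tool_pos: [0.618, -0.0511, 0.0992]
tool_rot: [-0.0, 0.999, 0.047, -0.0]
contact_force: [-0.2, 1.0, -2.4]
gripper_width: 0.653
grasp_force: 64.3
t 13.90 pos [ 0.618  -0.0511  0.0992] yaw -1.4765 j6 1.27 w 0.653 d [-0.1188  0.2056 -0.0007] rot [-0.0003  0.001   0.0943]
```

```bash
echo '[0, -1.485, 2.57, 0, 0, 0, 0, 0, -1.485, 2.57, 0, 0, 0, 0, 0, -1.485, 2.57, 0, 0, 0, 0, 0, -1.485, 2.57, 0, 0, 0, 0, 0, 0, 0, 0, 0, 0, 0.376]' | python3 shift.py; echo '[0, 0, 0, 2, 0, 0, 0, 0, 0, 0, 1.5, 0, 0, 0, 0, 0, 0, 0, 0, 0, 0, 0, 0, 0, 0, 0, 0, 0]' | python3 shift.py; python3 -c "
from h import *
delta([.519,-.267,.0205],1.5708)"
```

```text
time: 14.52
tool_pos: [0.5165, -0.2698, 0.0974]
tool_rot: [-0.001, 1.0, -0.004, -0.002]
contact_force: [0.5, -0.0, -2.4]
gripper_width: 0.655
grasp_force: 64.5
time: 15.02
tool_pos: [0.5195, -0.267, 0.03]
tool_rot: [-0.0, 1.0, 0.0, -0.0]
contact_force: [-0.9, -0.6, -1.5]
gripper_width: 0.657
grasp_force: 64.4
t 15.03 pos [ 0.5195 -0.267   0.03  ] yaw -1.5704 j6 0.97 w 0.657 d [-0.0005  0.      0.0095] rot [-0.0003  0.0005  0.0004]
```

Units first: shifts go in units of 20 mm and turns go in units of 0.25 rad. So 0.0095 m is 0.475.

```bash
echo '[0, 0, 0, 0.475, 0, 0, 0, 0, 0, 0, 0, 0, 0, 0, 0.9, 0, 0, 0, 0, 0, 0, 0.9, 0, 0, 0, 0, 0, 0, 0.9, 0, 0, 0, 0, 0, 0]' | python3 shift.py; echo '[0.9, 0, 0, -2.5, 0, 0, 0, 0.9, 0, 0, -3, 0, 0, 0, 0.9, 0, 0, 0, 0, 0, 0]' | python3 shift.py; python3 - <<'E'
from meas import *
C=(np.array([.5648,-.0144]),.0961)
for n in("top","scene"):
    im=grab(n,3); np.save(n+"2.npy",im); pockets(n,im,C)
    i=im.astype(int);r,g,b=i[...,0],i[...,1],i[...,2]
    print("green");blanks(lambda i:(i[...,1]>i[...,0]+25),.03,n,1,(200,150,460,330))
    print("white");blanks(lambda i:(i[...,0]>150)&(i[...,2]>i[...,0]-12)&(i.sum(2)>500),.022,n,1,(140,170,275,295) if n=="top" else (300,110,410,190))
delta([.5415,.265,.13],np.radians(65.3))
E
```

```text
time: 15.65
tool_pos: [0.52, -0.2673, 0.0211]
tool_rot: [0.0, 1.0, 0.0, 0.0]
contact_force: [0.2, 0.3, -0.6]
gripper_width: 0.904
grasp_force: 0.0
time: 16.02
tool_pos: [0.5233, -0.2696, 0.138]
tool_rot: [0.004, 1.0, 0.0, 0.005]
contact_force: [1.0, -1.1, -0.5]
gripper_width: 0.898
grasp_force: 0.0
top ra [0.6067 0.0342] rel exp [0.0001 0.0024] [59.3 58.1] 88.7
top rb [ 0.5239 -0.0584] rel exp [0.0008 0.0022] [58.5 59.3] 87.6
top sa [ 0.6153 -0.0493] rel exp [0.0007 0.0025] [56.5 56.5] 5.6
top sb [0.5159 0.0248] rel exp [0.001  0.0018] [56.6 56.6] 5.9
green
[ 0.5155 -0.2621  0.03  ] 0.857 [58.6 58.8] 0.3
white
[0.4136 0.2667 0.022 ] 0.808 [61.4 61.4] 0.6
[0.4278 0.3947 0.022 ] 0.801 [61.8 61.2] 2.1
[0.5416 0.2665 0.022 ] 0.969 [57.8 58.2] 65.4
[0.5583 0.3878 0.022 ] 0.977 [58.1 57.8] 14.6
scene ra [0.6095 0.0295] rel exp [ 0.003  -0.0023] [55.6 57.5] 0.3
scene rb [ 0.5271 -0.0627] rel exp [ 0.0041 -0.002 ] [58.8 55.2] 40.7
scene sa [ 0.6179 -0.0543] rel exp [ 0.0033 -0.0025] [54.7 52.6] 5.7
scene sb [0.5185 0.02  ] rel exp [ 0.0036 -0.0029] [53.5 52.9] 5.5
green
[ 0.5197 -0.2685  0.03  ] 0.968 [57.9 58.2] 89.9
white
[0.5422 0.263  0.022 ] 0.968 [55.6 55. ] 65.2
[0.4151 0.2632 0.022 ] 0.826 [59.1 58. ] 40.8
[0.5591 0.384  0.022 ] 0.977 [55.8 56.3] 13.6
[0.4288 0.3914 0.022 ] 0.851 [58.7 53.2] 40.8
t 16.52 pos [ 0.5192 -0.2668  0.1295] yaw -1.5705 j6 0.97 w 0.900 d [ 0.0225 -0.5318  0.    ] rot [-0.0007  0.0017  0.4314]
```

```bash
echo '[0.9, 0.125, -2.955, 0, 0, 0, 0, 0.9, 0.125, -2.955, 0, 0, 0, 0, 0.9, 0.125, -2.955, 0, 0, 0, 0, 0.9, 0.125, -2.955, 0, 0, 0, 0, 0.9, 0.125, -2.955, 0, 0, 0, 0]' | python3 shift.py; echo '[0.9, 0.125, -2.955, 0, 0, 0, 0, 0.9, 0.125, -2.955, 0, 0, 0, 0, 0.9, 0.125, -2.955, 0, 0, 0, 0, 0.9, 0.125, -2.95, 0, 0, 0, 0, 0.9, 0, 0, 0, 0, 0, 0.576]' | python3 shift.py; echo '[0.9, 0, 0, 0, 0, 0, 0.576, 0.9, 0, 0, 0, 0, 0, 0.576, 0.9, 0, 0, 0, 0, 0, 0, 0.9, 0, 0, 0, 0, 0, 0]' | python3 shift.py; python3 -c "
from h import *
delta([.5419,.2648,.0155],np.radians(65.3))"
```

```text
time: 17.15
tool_pos: [0.5318, 0.0302, 0.1306]
tool_rot: [0.0, 1.0, 0.0, 0.0]
contact_force: [0.6, 0.4, 0.2]
gripper_width: 0.899
grasp_force: 0.0
time: 17.77
tool_pos: [0.5414, 0.2684, 0.1304]
tool_rot: [-0.0, 0.997, -0.071, -0.0]
contact_force: [-0.3, -0.3, 0.2]
gripper_width: 0.901
grasp_force: 0.0
time: 18.27
tool_pos: [0.5419, 0.2646, 0.1304]
tool_rot: [0.0, 0.977, -0.213, -0.0]
contact_force: [-0.4, -0.9, -0.5]
gripper_width: 0.901
grasp_force: 0.0
t 18.27 pos [0.5419 0.2646 0.1304] yaw -2.0006 j6 2.33 w 0.901 d [-0.     -0.0002  0.1149] rot [0.0002 0.0002 0.0013]
```

Converted, 0.045 m is 2.25, 0.025 m is 1.25.

```bash
echo '[0.95, 0, 0, 2.25, 0, 0, 0, 0.95, 0, 0, 2.25, 0, 0, 0, 0.95, 0, 0, 1.25, 0, 0, 0, 0.95, 0, 0, 0, 0, 0, 0, 0, 0, 0, 0, 0, 0, 0]' | python3 shift.py; echo '[0, 0, 0, 0, 0, 0, 0, 0, 0, 0, 0, 0, 0, 0, 0, 0, 0, 0, 0, 0, 0, 0, 0, 0, 0, 0, 0, 0]' | python3 shift.py; python3 -c "
from h import *
delta([.5419,.2648,.0155],np.radians(65.3))"; echo '[0.95, 0, 0, 0, 0, 0, 0, 0.95, 0, 0, 0, 0, 0, 0, 0.95, 0, 0, -1.5, 0, 0, 0, 0.95, 0, 0, 0, 0, 0, -0.72]' | python3 shift.py;echo '[0.95, 0, 0, 0, 0, 0, -0.72, 0.95, 0, 0, 0, 0, 0, -0.72, 0.95, 0, 0, 0, 0, 0, -0.72, 0.95, 0, 0, 0, 0, 0, -0.72, 0.95, 0, 0, 0, 0, 0, -0.72]' | python3 shift.py;echo '[0.95, 0, 0, 0, 0, 0, -0.72, 0.95, 0, 0, 0, 0, 0, -0.72, 0.95, 0, 0, 0, 0, 0, -0.524, 0.95, 0, 0, 0, 0, 0, 0]' | python3 shift.py;python3 -c "
from h import *
delta([.5419,.2648,.0155],np.radians(-24.7))"
```

```text
time: 18.9
tool_pos: [0.543, 0.265, 0.017]
tool_rot: [-0.001, 0.977, -0.214, 0.001]
contact_force: [1.2, 0.4, 0.2]
gripper_width: 0.763
grasp_force: 0.0
time: 19.4
tool_pos: [0.5467, 0.2656, 0.022]
tool_rot: [-0.002, 0.977, -0.214, 0.005]
contact_force: [-1.5, -4.4, 13.4]
gripper_width: -0.003
grasp_force: 6.7
t 19.40 pos [0.5467 0.2656 0.022 ] yaw -2.0019 j6 2.33 w -0.003 d [-0.0041  0.0027  0.0065] rot [-0.0059 -0.0082 -0.0001]
time: 19.9
tool_pos: [0.5453, 0.2659, 0.0508]
tool_rot: [-0.002, 0.992, -0.123, 0.004]
contact_force: [0.6, 0.3, -0.1]
gripper_width: 0.848
grasp_force: 0.0
time: 20.52
tool_pos: [0.5432, 0.2651, 0.0478]
tool_rot: [0.0, 0.947, 0.321, 0.002]
contact_force: [0.9, -0.3, 0.2]
gripper_width: 0.952
grasp_force: 0.0
time: 21.02
tool_pos: [0.543, 0.2651, 0.0474]
tool_rot: [0.0, 0.842, 0.539, 0.001]
contact_force: [-0.3, 0.3, 0.8]
gripper_width: 0.948
grasp_force: 0.0
t 21.02 pos [0.543  0.2651 0.0474] yaw -0.4328 j6 0.76 w 0.948 d [-0.0008 -0.001   0.0319] rot [ 0.0021 -0.0021 -0.0017]
```

```bash
echo '[0.95, 0, 0, -2.5, 0, 0, 0, 0.95, 3, 0, -2.5, 0, 0, 0, 0.95, 3, 0, 0, 0, 0, 0, 0.95, 3, 0, 0, 0, 0, 0, 0.95, 3, 0, 0, 0, 0, 0]' | python3 shift.py; python3 - <<'E'
from h import *
im=grab("scene"); save(im,"s3",(250,60,450,200),4)
for n in("top","scene"): print(n);blanks(lambda i:(i[...,0]>150)&(i[...,2]>i[...,0]-12)&(i.sum(2)>500),.022,n,1,(140,140,275,295) if n=="top" else (280,80,430,210))
delta([.5,.3,.2])
E
```

```text
time: 21.65
tool_pos: [0.6384, 0.4737, 0.1371]
tool_rot: [0.0, 0.843, 0.538, 0.001]
contact_force: [1.1, -0.4, 0.6]
gripper_width: 0.95
grasp_force: 0.0
top
[0.4135 0.2667 0.022 ] 0.803 [61.9 60.9] 88.6
[0.4278 0.3946 0.022 ] 0.798 [61.6 61. ] 45.7
[0.5415 0.2665 0.022 ] 0.975 [57.7 57.6] 65.4
[0.558  0.3875 0.022 ] 0.98 [57.3 57.2] 14.6
scene
[0.3886 0.1058 0.022 ] 0.555 [38.5 80.7] 43.2
[0.5427 0.2628 0.022 ] 0.97 [55.6 53.8] 64.5
[0.4147 0.2634 0.022 ] 0.796 [59.1 58. ] 40.8
[0.5592 0.3841 0.022 ] 0.978 [55.6 53.5] 14.3
[0.4288 0.3912 0.022 ] 0.843 [58.7 53.2] 40.8
t 21.80 pos [0.6374 0.4741 0.1343] yaw -0.4310 j6 0.98 w 0.951 d [-0.2156 -0.0522 -0.0655] rot [-0.0004  0.0006  0.    ]
```

View pics/s3.png

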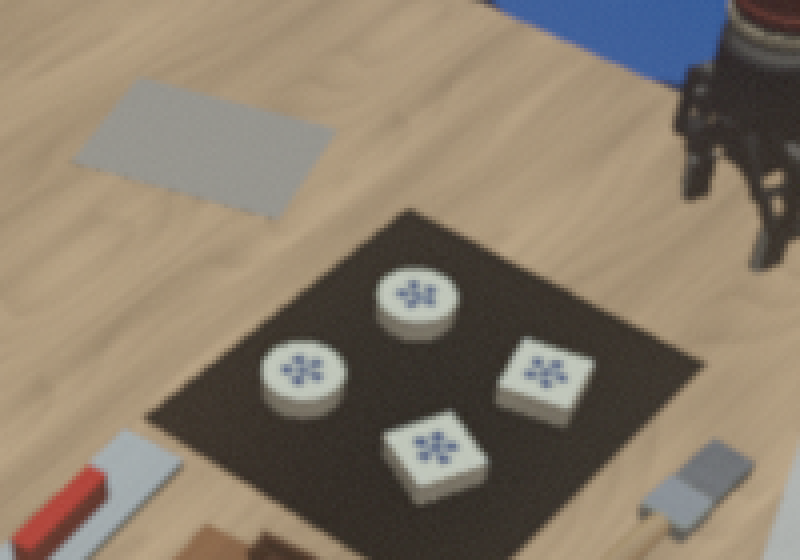

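The view shows all four blanks in place: my fingers closed above tile_2 because the open fingertips stand higher. I'll go lower.

```bash
python3 -c "
from h import *
delta([.542,.2648,.1343],np.radians(-24.7))"; echo '[0.95, -3, 0, 0, 0, 0, 0, 0.95, -3, 0, 0, 0, 0, 0, 0.95, -3, 0, 0, 0, 0, 0, 0.95, -2.4, 0, 0, 0, 0, 0, 0.95, 0, 0, 2.5, 0, 0, 0]' | python3 shift.py;echo '[0.95, 0, 0, 1.5, 0, 0, 0, 0.95, 0, 0, 0, 0, 0, 0, 0.95, 0, 0, 0, 0, 0, 0]' | python3 shift.py; python3 -c "
from h import *
delta([.542,.2648,.006],np.radians(-24.7))"
```

```text
t 21.80 pos [0.6374 0.4741 0.1343] yaw -0.4310 j6 0.98 w 0.951 d [-2.3e-01  7.0e-04  2.0e-04] rot [-0.0004  0.0006  0.0001]
time: 22.42
tool_pos: [0.5448, 0.2627, 0.092]
tool_rot: [0.002, 0.843, 0.537, 0.006]
contact_force: [0.5, -0.1, 0.5]
gripper_width: 0.951
grasp_force: 0.0
time: 22.8
tool_pos: [0.543, 0.2647, 0.0577]
tool_rot: [0.0, 0.842, 0.539, 0.001]
contact_force: [0.2, 0.3, 0.4]
gripper_width: 0.95
grasp_force: 0.0
t 22.80 pos [0.543  0.2647 0.0577] yaw -0.4324 j6 0.76 w 0.950 d [-0.0004 -0.001   0.0517] rot [ 0.0022 -0.0019 -0.0013]
```

Converted, 0.04 m is 2, 0.0105 m is 0.525.

```bash
echo '[0.95, 0, -0.05, 2, 0, 0, 0, 0.95, 0, 0, 0.525, 0, 0, 0, 0.95, 0, 0, 0, 0, 0, 0, 0, 0, 0, 0, 0, 0, 0, 0, 0, 0, 0, 0, 0, 0]' | python3 shift.py;echo '[0, 0, 0, 0, 0, 0, 0, 0, 0, 0, 0, 0, 0, 0, 0, 0, 0, 0, 0, 0, 0]' | python3 shift.py; python3 -c "
from h import *
delta([.542,.2648,.006],np.radians(-24.7))"; echo '[0.95, 0, 0, 0, 0, 0, 0, 0.95, 0, 0, 0, 0, 0, 0, 0.95, 0, 0, -2, 0, 0, 0, 0.95, 0, 0, 0, 0, 0, 0.72]' | python3 shift.py;echo '[0.95, 0, 0, 0, 0, 0, 0.72, 0.95, 0, 0, 0, 0, 0, 0.72, 0.95, 0, 0, 0, 0, 0, 0.72, 0.95, 0, 0, 0, 0, 0, 0.72, 0.95, 0, 0, 0, 0, 0, 0.72]' | python3 shift.py;echo '[0.95, 0, 0, 0, 0, 0, 0.72, 0.95, 0, 0, 0, 0, 0, 0.72, 0.95, 0, 0, 0, 0, 0, 0.524, 0.95, 0, 0, 0, 0, 0, 0]' | python3 shift.py;python3 -c "
from h import *
delta([.542,.2648,.006],np.radians(65.3))"
```

```text
time: 23.42
tool_pos: [0.5429, 0.2658, 0.0076]
tool_rot: [0.001, 0.842, 0.539, 0.002]
contact_force: [-0.3, 0.2, -0.9]
gripper_width: 0.656
grasp_force: 65.3
time: 23.8
tool_pos: [0.5429, 0.2658, 0.0075]
tool_rot: [0.0, 0.842, 0.539, 0.002]
contact_force: [0.1, -0.3, 5.0]
gripper_width: 0.658
grasp_force: 66.3
t 23.80 pos [0.5429 0.2658 0.0075] yaw -0.4316 j6 0.76 w 0.658 d [-0.0013 -0.0004  0.0015] rot [ 0.0029 -0.0029 -0.0005]
time: 24.3
tool_pos: [0.5433, 0.2659, 0.0484]
tool_rot: [0.0, 0.888, 0.459, 0.003]
contact_force: [-0.1, 1.3, 0.2]
gripper_width: 0.948
grasp_force: 0.0
time: 24.92
tool_pos: [0.5406, 0.265, 0.0446]
tool_rot: [0.0, 1.0, 0.027, -0.0]
contact_force: [-0.3, -0.4, -0.8]
gripper_width: 0.951
grasp_force: 0.0
time: 25.42
tool_pos: [0.5406, 0.265, 0.0446]
tool_rot: [0.0, 0.977, -0.213, -0.0]
contact_force: [1.2, 0.4, -0.8]
gripper_width: 0.953
grasp_force: 0.0
t 25.43 pos [0.5406 0.265  0.0446] yaw -2.0009 j6 2.33 w 0.953 d [ 0.0013 -0.0004  0.0386] rot [0.0007 0.0007 0.0009]
```

```bash
echo '[0.95, 0.1, -0.05, 1.5, 0, 0, 0, 0.95, 0, 0, 0.375, 0, 0, 0, 0.95, 0, 0, 0, 0, 0, 0, 0, 0, 0, 0, 0, 0, 0, 0, 0, 0, 0, 0, 0, 0]' | python3 shift.py;echo '[0, 0, 0, 0, 0, 0, 0, 0, 0, 0, 0, 0, 0, 0, 0, 0, 0, 0, 0, 0, 0]' | python3 shift.py; python3 -c "
from h import *
delta([.5429,.2658,.006],np.radians(65.3))"; echo '[0, 0, 0, -2.5, 0, 0, 0, 0, 0, 0, -2.5, 0, 0, 0, 0, 0, 0, 0, 0, 0, 0, 0, 0, 0, 0, 0, 0, 0]' | python3 shift.py; python3 -c "
from h import *
C=np.array([.5669,-.0145])+R.from_euler('z',.0961).apply([.046,-.042,0])[:2]; print(C)
delta([*C,.11],.0961+np.pi/2)"
```

```text
time: 26.05
tool_pos: [0.5446, 0.2657, 0.0095]
tool_rot: [-0.001, 0.977, -0.214, 0.001]
contact_force: [-0.3, 0.3, -0.8]
gripper_width: 0.658
grasp_force: 64.5
time: 26.42
tool_pos: [0.5445, 0.2656, 0.0093]
tool_rot: [-0.001, 0.977, -0.214, 0.001]
contact_force: [-0.3, 0.1, 6.7]
gripper_width: 0.656
grasp_force: 65.4
t 26.43 pos [0.5445 0.2656 0.0093] yaw -2.0023 j6 2.33 w 0.656 d [-0.0015  0.0005  0.0033] rot [-0.0019 -0.0021 -0.0004]
time: 26.92
tool_pos: [0.5424, 0.2649, 0.1065]
tool_rot: [0.0, 0.977, -0.214, -0.001]
contact_force: [-0.4, -0.3, -2.5]
gripper_width: 0.657
grasp_force: 64.9
[ 0.61671774 -0.05189241]
t 26.93 pos [0.5424 0.2649 0.1065] yaw -2.0025 j6 2.33 w 0.657 d [ 0.2     0.2566 -0.0035] rot [ 0.0009  0.0017 -0.5278]
```

Converted, 0.0428 m is 2.14, 0.0335 m is 1.675.

```bash
echo '[0, 1.675, 2.14, 0, 0, 0, 0, 0, 1.675, 2.14, 0, 0, 0, 0, 0, 1.675, 2.14, 0, 0, 0, 0, 0, 1.675, 2.14, 0, 0, 0, 0, 0, 1.675, 2.14, 0, 0, 0, 0]' | python3 shift.py; echo '[0, 1.675, 2.14, 0, 0, 0, 0, 0, 0, 0, 0, 0, 0, -0.704, 0, 0, 0, 0, 0, 0, -0.704, 0, 0, 0, 1.5, 0, 0, -0.704, 0, 0, 0, 0, 0, 0, 0]' | python3 shift.py;echo '[0, 0, 0, 1.1, 0, 0, 0, 0, 0, 0, 0, 0, 0, 0, 0, 0, 0, 0, 0, 0, 0, 0, 0, 0, 0, 0, 0, 0]' | python3 shift.py; python3 -c "
from h import *
delta([.6187,-.0515,.018],.0961+np.pi/2)"
```

```text
time: 27.55
tool_pos: [0.6041, -0.0007, 0.1044]
tool_rot: [0.0, 0.977, -0.214, -0.003]
contact_force: [0.6, -0.1, -1.5]
gripper_width: 0.658
grasp_force: 65.0
time: 28.18
tool_pos: [0.6141, -0.0514, 0.0718]
tool_rot: [-0.001, 0.999, 0.047, -0.005]
contact_force: [-0.2, -0.9, -1.8]
gripper_width: 0.655
grasp_force: 64.9
time: 28.68
tool_pos: [0.6191, -0.0523, 0.0566]
tool_rot: [0.0, 0.999, 0.048, 0.001]
contact_force: [0.1, 1.1, -1.5]
gripper_width: 0.659
grasp_force: 64.9
t 28.68 pos [ 0.6191 -0.0523  0.0566] yaw -1.4748 j6 1.27 w 0.659 d [-0.0004 -0.0008  0.0386] rot [ 0.0005 -0.0016 -0.0001]
```

Converted, 0.025 m is 1.25, -0.0008 m is -0.04.

```bash
echo '[0, -0.02, -0.04, 1.25, 0, 0, 0, 0, 0, 0, 0, 0, 0, 0, 0, 0, 0, 0, 0, 0, 0, 0, 0, 0, 0, 0, 0, 0, 0, 0, 0, 0, 0, 0, 0]' | python3 shift.py;python3 -c "
from h import *
delta([.6187,-.0515,.0195],.0961+np.pi/2)"
```

```text
time: 29.3
tool_pos: [0.6185, -0.0515, 0.0315]
tool_rot: [0.0, 0.999, 0.048, 0.001]
contact_force: [-0.1, 0.6, -1.7]
gripper_width: 0.658
grasp_force: 64.9
t 29.30 pos [ 0.6185 -0.0515  0.0315] yaw -1.4745 j6 1.27 w 0.658 d [ 0.0002 -0.      0.012 ] rot [ 0.0005 -0.0014  0.0002]
```

Converted, 0.004 m is 0.2, 0.001 m is 0.05.

```bash
echo '[0, 0, 0, 0.2, 0, 0, 0, 0, 0, 0, 0.2, 0, 0, 0, 0, 0, 0, 0.2, 0, 0, 0, 0, 0, 0, 0.05, 0, 0, 0, 0, 0, 0, 0, 0, 0, 0]' | python3 shift.py;python3 -c "
from h import *
delta([.6187,-.0515,.0195],.0961+np.pi/2)"
```

```text
time: 29.92
tool_pos: [0.6178, -0.0514, 0.0193]
tool_rot: [-0.0, 0.999, 0.048, -0.001]
contact_force: [-6.3, 0.7, 10.7]
gripper_width: 0.657
grasp_force: 66.2
t 29.93 pos [ 0.6178 -0.0514  0.0193] yaw -1.4744 j6 1.27 w 0.657 d [ 0.0009  0.0002 -0.0002] rot [-0.0004  0.0017  0.0003]
```

Converted, -0.05 m is -2.5, -0.02 m is -1.

```bash
echo '[0.78, 0, 0, 0, 0, 0, 0, 0.78, 0, 0, 0, 0, 0, 0, 0.78, 0, 0, -1, 0, 0, 0, 0.9, 0, 0, -2.5, 0, 0, 0, 0.9, 0, 0, -2.5, 0, 0, 0]' | python3 shift.py;python3 -c "
from h import *
delta([.6,.2,.13],np.radians(14.4))"
```

```text
time: 30.55
tool_pos: [0.6179, -0.0514, 0.14]
tool_rot: [0.0, 0.999, 0.048, 0.0]
contact_force: [0.4, 0.0, -0.1]
gripper_width: 0.901
grasp_force: 0.0
t 30.55 pos [ 0.6179 -0.0514  0.14  ] yaw -1.4745 j6 1.27 w 0.901 d [ 0.0063 -0.2519  0.0099] rot [-2.0000e-04 -4.0000e-04  1.4158e+00]
```

```bash
python3 -c "
from h import *
delta([.5586,.3858,.14],np.radians(104.4))"; echo '[0.95, -0.12, -2.73, 0, 0, 0, 0, 0.95, -0.12, -2.73, 0, 0, 0, 0, 0.95, -0.12, -2.73, 0, 0, 0, 0, 0.95, -0.12, -2.73, 0, 0, 0, 0, 0.95, -0.12, -2.73, 0, 0, 0, 0]' | python3 shift.py;echo '[0.95, -0.12, -2.73, 0, 0, 0, 0, 0.95, -0.12, -2.73, 0, 0, 0, 0, 0.95, -0.12, -2.73, 0, 0, 0, -0.62, 0.95, 0, 0, 2.5, 0, 0, 0, 0.95, 0, 0, 0, 0, 0, 0]' | python3 shift.py; python3 - <<'E'
from meas import *
C=(np.array([.5648,-.0144]),.0961)
for n in("top","scene"):
    im=grab(n,3); pockets(n,im,C)
    blanks(lambda i:(i[...,0]>150)&(i[...,2]>i[...,0]-12)&(i.sum(2)>500),.032,n,3,(290,155,385,245) if n=="top" else (240,180,365,300))
delta([.5586,.3858,.006],np.radians(104.4))
E
```

```text
t 30.55 pos [ 0.6179 -0.0514  0.14  ] yaw -1.4745 j6 1.27 w 0.901 d [-1.700e-02 -4.409e-01 -1.000e-04] rot [ 0.0002 -0.0004 -0.155 ]
time: 31.18
tool_pos: [0.5798, 0.221, 0.1394]
tool_rot: [-0.0, 0.999, 0.048, 0.001]
contact_force: [0.3, -0.1, -0.2]
gripper_width: 0.953
grasp_force: 0.0
time: 31.8
tool_pos: [0.5537, 0.3806, 0.0838]
tool_rot: [0.002, 0.992, 0.126, -0.004]
contact_force: [-0.7, -0.0, -0.6]
gripper_width: 0.954
grasp_force: 0.0
top ra [0.6067 0.0343] rel exp [0.0001 0.0024] [59.3 58.1] 88.7
top rb [ 0.5239 -0.0583] rel exp [0.0008 0.0023] [58.5 59.4] 87.6
top sb [0.5161 0.0249] rel exp [0.0011 0.0019] [57.3 56.7] 5.9
[ 0.6146 -0.0497  0.032 ] 0.972 [56.2 58.1] 5.2
scene ra [0.6095 0.0298] rel exp [ 0.003 -0.002] [56.9 58. ] 79.6
scene rb [ 0.5267 -0.0628] rel exp [ 0.0037 -0.0022] [58.8 55.2] 40.7
scene sb [0.5185 0.0203] rel exp [ 0.0035 -0.0027] [53.7 53.2] 5.5
[ 0.7068 -0.1431  0.032 ] 0.72 [58.9 23.8] 40.7
[ 0.6168 -0.0538  0.032 ] 0.978 [55.8 55.5] 5.4
[ 0.4029 -0.0118  0.032 ] 0.761 [ 48.3 181.3] 5.7
t 32.40 pos [0.557  0.3815 0.088 ] yaw -1.3197 j6 1.81 w 0.950 d [ 0.0026 -0.0038  0.082 ] rot [-0.0001 -0.0005 -0.0003]
```

Converted, 0.041 m is 2.05, 0.04 m is 2.

```bash
echo '[0.95, 0.13, -0.19, 2, 0, 0, 0, 0.95, 0, 0, 2.05, 0, 0, 0, 0.95, 0, 0, 0, 0, 0, 0, 0.95, 0, 0, 0, 0, 0, 0, 0.95, 0, 0, 0, 0, 0, 0]' | python3 shift.py;echo '[0, 0, 0, 0, 0, 0, 0, 0, 0, 0, 0, 0, 0, 0, 0, 0, 0, 0, 0, 0, 0, 0, 0, 0, 0, 0, 0, 0]' | python3 shift.py; python3 -c "
from h import *
delta([.5586,.3858,.006],np.radians(104.4))"; echo '[0.95, 0, 0, 0, 0, 0, 0, 0.95, 0, 0, 0, 0, 0, 0, 0.95, 0, 0, -2, 0, 0, 0, 0.95, 0, 0, 0, 0, 0, -0.72]' | python3 shift.py;echo '[0.95, 0, 0, 0, 0, 0, -0.72, 0.95, 0, 0, 0, 0, 0, -0.72, 0.95, 0, 0, 0, 0, 0, -0.72, 0.95, 0, 0, 0, 0, 0, -0.72, 0.95, 0, 0, 0, 0, 0, -0.72]' | python3 shift.py;echo '[0.95, 0, 0, 0, 0, 0, -0.72, 0.95, 0, 0, 0, 0, 0, -0.72, 0.95, 0, 0, 0, 0, 0, -0.524, 0.95, 0, 0, 0, 0, 0, 0, 0.95, 0, 0, 0, 0, 0, 0]' | python3 shift.py;python3 -c "
from h import *
delta([.5586,.3858,.006],np.radians(14.4))"
```

```text
time: 33.02
tool_pos: [0.5608, 0.3879, 0.0104]
tool_rot: [-0.002, 0.992, 0.125, 0.003]
contact_force: [-0.9, 0.3, 9.6]
gripper_width: 0.946
grasp_force: 4.7
time: 33.52
tool_pos: [0.5692, 0.3916, 0.0221]
tool_rot: [-0.005, 0.992, 0.125, 0.012]
contact_force: [-0.9, 4.3, 42.9]
gripper_width: 0.093
grasp_force: 22.7
t 33.52 pos [0.5692 0.3916 0.0221] yaw -1.3193 j6 1.81 w 0.093 d [-0.0121  0.0031  0.0158] rot [-0.006  -0.0256  0.0001]
time: 34.02
tool_pos: [0.5614, 0.3873, 0.0518]
tool_rot: [-0.001, 0.976, 0.216, 0.004]
contact_force: [0.6, 0.1, -0.4]
gripper_width: 0.925
grasp_force: 0.0
time: 34.65
tool_pos: [0.5583, 0.3858, 0.0466]
tool_rot: [-0.0, 0.785, 0.62, -0.0]
contact_force: [0.5, 0.0, -0.5]
gripper_width: 0.95
grasp_force: 0.0
time: 35.28
tool_pos: [0.5584, 0.3859, 0.0466]
tool_rot: [-0.0, 0.614, 0.79, -0.0]
contact_force: [0.1, -0.4, -0.8]
gripper_width: 0.949
grasp_force: 0.0
t 35.27 pos [0.5584 0.3859 0.0466] yaw 0.2497 j6 0.25 w 0.949 d [-0.0001  0.0002  0.0406] rot [-0.0001 -0.     -0.0017]
```

Converted, -0.06 m is -3, 0.06 m is 3.

```bash
echo '[0.95, 2.5, 0, -3, 0, 0, 0, 0.95, 3, 0, -2.5, 0, 0, 0, 0.95, 3, 0, 0, 0, 0, 0, 0.95, 0, 0, 0, 0, 0, 0]' | python3 shift.py; python3 - <<'E'
from h import *
im=grab("top"); save(im,"t4",(120,100,280,300),3)
for n in("top","scene"): print(n);blanks(lambda i:(i[...,0]>150)&(i[...,2]>i[...,0]-12)&(i.sum(2)>500),.022,n,1,(140,140,275,295) if n=="top" else (280,80,430,210))
delta([.5,.3,.2])
E
```

```text
time: 35.78
tool_pos: [0.52, 0.5331, 0.1356]
tool_rot: [-0.0, 0.612, 0.791, 0.001]
contact_force: [-0.9, -0.6, 0.3]
gripper_width: 0.949
grasp_force: 0.0
top
[0.4135 0.2666 0.022 ] 0.789 [62.5 60. ] 44.8
[0.4277 0.3945 0.022 ] 0.795 [61.6 61. ] 45.7
[0.542  0.4035 0.022 ] 0.979 [56.9 56.5] 13.7
scene
[0.3886 0.1058 0.022 ] 0.555 [38.5 80.7] 43.2
[0.4147 0.2633 0.022 ] 0.794 [59.1 58. ] 40.8
[0.5432 0.4004 0.022 ] 0.979 [55.  54.4] 13.9
[0.4288 0.3912 0.022 ] 0.843 [58.7 53.2] 40.8
t 35.92 pos [0.5214 0.5285 0.1338] yaw 0.2507 j6 0.44 w 0.948 d [-0.2161 -0.0775 -0.0659] rot [-0.0011  0.0011  0.    ]
```

View pics/t4.png

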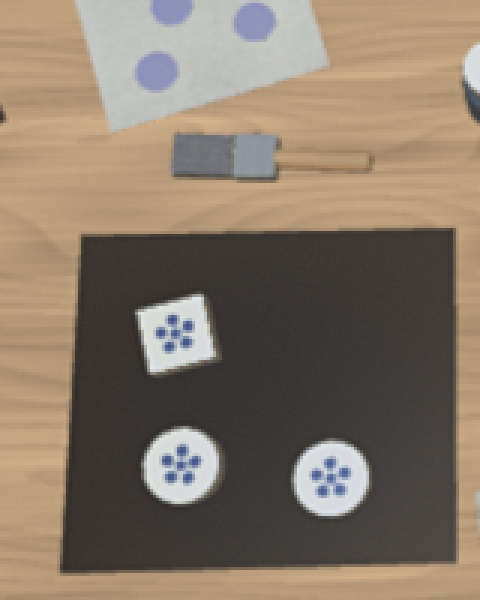

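The view shows tile_1 knocked about 2.4 cm, to crop (176,334). The discs haven't moved. I'll regrip the tile at its new pose.

Converted, 0.06 m is 3, -0.043 m is -2.15, 0.009 rad is 0.036.

```bash
python3 -c "
from h import *
delta([.5427,.4019,.1338],np.radians(13.9))"; echo '[0.95, -2.15, -0.175, 0, 0, 0, 0, 0.95, -2.15, -0.175, 0, 0, 0, 0.036, 0.95, -2.1, -0.175, 0, 0, 0, 0, 0.95, 0, 0, 3, 0, 0, 0, 0.95, 0, 0, 0, 0, 0, 0]' | python3 shift.py;echo '[0.95, 0, 0, 0, 0, 0, 0, 0.95, 0, 0, 0, 0, 0, 0]' | python3 shift.py;python3 -c "
from h import *
delta([.5427,.4019,.006],np.radians(13.9))"
```

```text
t 35.92 pos [0.5214 0.5285 0.1338] yaw 0.2507 j6 0.44 w 0.948 d [-0.1279 -0.0108  0.0002] rot [-0.0011  0.0011  0.0081]
time: 36.55
tool_pos: [0.5393, 0.3982, 0.0683]
tool_rot: [-0.002, 0.618, 0.786, -0.006]
contact_force: [-0.3, -0.1, 0.5]
gripper_width: 0.946
grasp_force: 0.0
time: 36.8
tool_pos: [0.5444, 0.4036, 0.0775]
tool_rot: [0.001, 0.616, 0.787, 0.002]
contact_force: [-0.4, -0.4, -0.1]
gripper_width: 0.948
grasp_force: 0.0
t 36.80 pos [0.5444 0.4036 0.0775] yaw 0.2426 j6 0.29 w 0.948 d [-0.0013 -0.0023  0.0715] rot [ 0.0041 -0.0012 -0.    ]
```

Converted, 0.035 m is 1.75, 0.033 m is 1.65.

```bash
echo '[0.95, 0, 0, 1.75, 0, 0, 0, 0.95, 0, 0, 1.65, 0, 0, 0, 0.95, 0, 0, 0, 0, 0, 0, 0.95, 0, 0, 0, 0, 0, 0, 0.95, 0, 0, 0, 0, 0, 0]' | python3 shift.py;echo '[0, 0, 0, 0, 0, 0, 0, 0, 0, 0, 0, 0, 0, 0, 0, 0, 0, 0, 0, 0, 0, 0, 0, 0, 0, 0, 0, 0]' | python3 shift.py; python3 -c "
from h import *
delta([.5427,.4019,.006],np.radians(13.9))"; echo '[0.95, 0, 0, 0, 0, 0, 0, 0.95, 0, 0, 0, 0, 0, 0, 0.95, 0, 0, -2, 0, 0, 0, 0.95, 0, 0, 0, 0, 0, 0.72]' | python3 shift.py;echo '[0.95, 0, 0, 0, 0, 0, 0.72, 0.95, 0, 0, 0, 0, 0, 0.72, 0.95, 0, 0, 0, 0, 0, 0.72, 0.95, 0, 0, 0, 0, 0, 0.72, 0.95, 0, 0, 0, 0, 0, 0.72]' | python3 shift.py;echo '[0.95, 0, 0, 0, 0, 0, 0.72, 0.95, 0, 0, 0, 0, 0, 0.72, 0.95, 0, 0, 0, 0, 0, 0.524, 0.95, 0, 0, 0, 0, 0, 0, 0.95, 0, 0, 0, 0, 0, 0]' | python3 shift.py;python3 -c "
from h import *
delta([.5427,.4019,.006],np.radians(103.9))"
```

```text
time: 37.42
tool_pos: [0.5445, 0.4037, 0.0095]
tool_rot: [0.001, 0.616, 0.787, 0.002]
contact_force: [0.2, 0.9, -0.6]
gripper_width: 0.953
grasp_force: 0.0
time: 37.92
tool_pos: [0.5439, 0.4032, 0.0085]
tool_rot: [0.0, 0.616, 0.787, 0.001]
contact_force: [-0.6, -0.2, 5.9]
gripper_width: 0.657
grasp_force: 66.0
t 37.92 pos [0.5439 0.4032 0.0085] yaw 0.2425 j6 0.29 w 0.657 d [-0.001  -0.0015  0.0025] rot [ 0.0025 -0.0008 -0.0001]
time: 38.42
tool_pos: [0.545, 0.4038, 0.0502]
tool_rot: [0.001, 0.686, 0.727, 0.003]
contact_force: [-0.3, 0.1, -0.4]
gripper_width: 0.949
grasp_force: 0.0
time: 39.05
tool_pos: [0.5424, 0.4023, 0.0459]
tool_rot: [0.0, 0.935, 0.356, -0.001]
contact_force: [-0.3, 0.6, 0.1]
gripper_width: 0.952
grasp_force: 0.0
time: 39.67
tool_pos: [0.5426, 0.4025, 0.0463]
tool_rot: [0.0, 0.993, 0.122, -0.0]
contact_force: [0.6, 0.8, -0.3]
gripper_width: 0.95
grasp_force: 0.0
t 39.67 pos [0.5426 0.4025 0.0463] yaw -1.3267 j6 1.85 w 0.950 d [-0.0001  0.0005  0.0403] rot [0.0002 0.0006 0.0015]
```

Converted, 0.0015 m is 0.075, 0.03 m is 1.5.

```bash
echo '[0.95, 0.075, 0, 1.5, 0, 0, 0, 0.95, 0, 0, 0.475, 0, 0, 0, 0.95, 0, 0, 0, 0, 0, 0, 0.95, 0, 0, 0, 0, 0, 0, 0.95, 0, 0, 0, 0, 0, 0]' | python3 shift.py;echo '[0.95, 0, 0, 0, 0, 0, 0, 0, 0, 0, 0, 0, 0, 0, 0, 0, 0, 0, 0, 0, 0, 0, 0, 0, 0, 0, 0, 0, 0, 0, 0, 0, 0, 0, 0]' | python3 shift.py; python3 -c "
from h import *
s,Rt,a=tool(); print('tile rel tool x', .6249-s['tool_pos'][:2]@[.9707,.2402],s['tool_pos'])";  echo '[0, 0, 0, -2.5, 0, 0, 0, 0, 0, 0, -2.5, 0, 0, 0, 0, 0, 0, 0, 0, 0, 0, 0, 0, 0, 0, 0, 0, 0]' | python3 shift.py; python3 -c "
from h import *
delta([.5175,.0234,.105],.0961+np.pi/2)"
```

```text
time: 40.3
tool_pos: [0.545, 0.4034, 0.0084]
tool_rot: [-0.0, 0.993, 0.121, 0.001]
contact_force: [0.3, 0.0, 0.1]
gripper_width: 0.949
grasp_force: 0.0
time: 40.92
tool_pos: [0.5449, 0.4033, 0.0079]
tool_rot: [-0.0, 0.993, 0.121, 0.001]
contact_force: [0.6, 0.7, 4.5]
gripper_width: 0.656
grasp_force: 66.4
tile rel tool x -0.0008573161139836527 [0.54485554 0.40327247 0.00794526]
time: 41.42
tool_pos: [0.5433, 0.4023, 0.1054]
tool_rot: [0.001, 0.993, 0.121, -0.001]
contact_force: [-0.4, 0.2, -2.3]
gripper_width: 0.662
grasp_force: 65.8
t 41.42 pos [0.5433 0.4023 0.1054] yaw -1.3285 j6 1.86 w 0.662 d [-0.116   0.3617  0.001 ] rot [0.001  0.0026 0.1462]
```

Converted, 0.0517 m is 2.585, -0.0164 m is -0.82.

```bash
echo '[0, -0.82, 2.585, 0, 0, 0, 0, 0, -0.82, 2.585, 0, 0, 0, 0, 0, -0.82, 2.585, 0, 0, 0, 0, 0, -0.82, 2.585, 0, 0, 0, 0, 0, -0.82, 2.585, 0, 0, 0, 0]' | python3 shift.py; echo '[0, -0.82, 2.585, 0, 0, 0, 0, 0, -0.82, 2.585, 0, 0, 0, 0, 0, 0, 0, 1.5, 0, 0, 0.584, 0, 0, 0, 1, 0, 0, 0, 0, 0, 0, 0, 0, 0, 0]' | python3 shift.py;echo '[0, 0, 0, 0, 0, 0, 0, 0, 0, 0, 0, 0, 0, 0, 0, 0, 0, 0, 0, 0, 0, 0, 0, 0, 0, 0, 0, 0]' | python3 shift.py; python3 -c "
from h import *
delta([.5184,.0235,.030],.0961+np.pi/2)"
```

```text
time: 42.05
tool_pos: [0.5243, 0.1304, 0.1039]
tool_rot: [0.0, 0.993, 0.121, -0.003]
contact_force: [1.1, -0.1, -1.5]
gripper_width: 0.658
grasp_force: 65.8
time: 42.68
tool_pos: [0.5158, 0.0242, 0.0525]
tool_rot: [-0.001, 0.999, 0.048, -0.005]
contact_force: [-0.0, 0.1, -1.6]
gripper_width: 0.658
grasp_force: 65.8
time: 43.18
tool_pos: [0.5201, 0.0241, 0.0577]
tool_rot: [0.0, 0.999, 0.048, 0.0]
contact_force: [0.1, 0.1, -1.9]
gripper_width: 0.66
grasp_force: 65.8
t 43.17 pos [0.5201 0.0241 0.0577] yaw -1.4743 j6 1.38 w 0.660 d [-0.0017  0.0005  0.0277] rot [ 0.0002 -0.001   0.0004]
```

Converted, 0.0277 m is 1.385, -0.0017 m is -0.085.

```bash
echo '[0, -0.085, 0.025, 1.385, 0, 0, 0, 0, 0, 0, 0, 0, 0, 0, 0, 0, 0, 0, 0, 0, 0, 0, 0, 0, 0, 0, 0, 0, 0, 0, 0, 0, 0, 0, 0]' | python3 shift.py;python3 -c "
from h import *
delta([.5184,.0235,.0179],.0961+np.pi/2)"
```

```text
time: 43.8
tool_pos: [0.5187, 0.0234, 0.0303]
tool_rot: [0.0, 0.999, 0.048, 0.001]
contact_force: [0.2, 0.1, -1.3]
gripper_width: 0.653
grasp_force: 65.7
t 43.80 pos [0.5187 0.0234 0.0303] yaw -1.4745 j6 1.38 w 0.653 d [-0.0003 -0.0002  0.0124] rot [ 0.0003 -0.0015  0.0002]
```

Converted, 0.004 m is 0.2, 0.001 m is 0.05.

```bash
echo '[0, 0, 0, 0.2, 0, 0, 0, 0, 0, 0, 0.2, 0, 0, 0, 0, 0, 0, 0.2, 0, 0, 0, 0, 0, 0, 0.05, 0, 0, 0, 0, 0, 0, 0, 0, 0, 0]' | python3 shift.py;python3 -c "
from h import *
delta([.5184,.0235,.0179],.0961+np.pi/2)"
```

```text
time: 44.42
tool_pos: [0.5179, 0.0234, 0.0179]
tool_rot: [-0.0, 0.999, 0.048, -0.001]
contact_force: [-7.2, -0.0, 10.9]
gripper_width: 0.658
grasp_force: 67.3
t 44.42 pos [0.5179 0.0234 0.0179] yaw -1.4743 j6 1.38 w 0.658 d [ 0.0005 -0.     -0.    ] rot [-0.0002  0.0022  0.0003]
```

Converted, -0.05 m is -2.5, -0.03 m is -1.5.

```bash
echo '[0.78, 0, 0, 0, 0, 0, 0, 0.78, 0, 0, 0, 0, 0, 0, 0.78, 0, 0, -1, 0, 0, 0, 0.98, 0, 0, -2.5, 0, 0, 0, 0.98, 0, 0, -1.5, 0, 0, 0]' | python3 shift.py;python3 -c "
from h import *
delta([.4141,.265,.11])"
```

```text
time: 45.05
tool_pos: [0.519, 0.0233, 0.1187]
tool_rot: [0.0, 0.999, 0.048, 0.001]
contact_force: [-0.2, -0.4, 0.0]
gripper_width: 0.979
grasp_force: 0.0
t 45.05 pos [0.519  0.0233 0.1187] yaw -1.4745 j6 1.38 w 0.979 d [-0.0812 -0.2507  0.0083] rot [ 0.0005 -0.0026  0.    ]
```

Converted, -0.0501 m is -2.505, -0.0163 m is -0.815.

```bash
echo '[1, -0.815, -2.505, 0, 0, 0, 0, 1, -0.815, -2.505, 0, 0, 0, 0, 1, -0.815, -2.505, 0, 0, 0, 0, 1, -0.815, -2.505, 0, 0, 0, 0, 1, -0.815, -2.505, 0, 0, 0, 0]' | python3 shift.py; echo '[1, 0, 0, 2.5, 0, 0, 0, 1, 0, 0, 0, 0, 0, 0, 1, 0, 0, 0, 0, 0, 0, 1, 0, 0, 0, 0, 0, 0, 1, 0, 0, 0, 0, 0, 0]' | python3 shift.py; python3 - <<'E'
from meas import *
w=lambda i:(i[...,0]>150)&(i[...,2]>i[...,0]-12)&(i.sum(2)>500)
for n in("top","scene"):
    print("carrier",n);blanks(w,.032,n,3,(290,155,385,245) if n=="top" else (240,180,365,300))
print("discs scene");blanks(w,.022,"scene",1,(300,110,410,190))
delta([.4141,.265,.006])
E
```

```text
time: 45.68
tool_pos: [0.4121, 0.2664, 0.1164]
tool_rot: [-0.0, 0.999, 0.048, 0.0]
contact_force: [0.2, 0.4, 0.3]
gripper_width: 1.005
grasp_force: 0.0
time: 46.3
tool_pos: [0.4141, 0.2649, 0.068]
tool_rot: [-0.0, 0.999, 0.048, 0.001]
contact_force: [0.1, -0.3, -0.5]
gripper_width: 1.0
grasp_force: 0.0
carrier top
[0.5161 0.0247 0.032 ] 0.979 [56.7 58. ] 5.0
[ 0.6147 -0.0502  0.032 ] 0.969 [56.7 56.7] 6.2
carrier scene
[ 0.7066 -0.1431  0.032 ] 0.725 [58.9 23.8] 40.7
[ 0.6168 -0.0538  0.032 ] 0.978 [55.8 55.5] 5.4
[0.5182 0.0209 0.032 ] 0.965 [55.9 55.4] 5.4
[ 0.4027 -0.0116  0.032 ] 0.766 [ 48.3 181.4] 5.7
discs scene
[0.415  0.2633 0.022 ] 0.799 [56.9 59.3] 75.3
[0.4288 0.3912 0.022 ] 0.843 [58.7 53.2] 40.8
t 46.65 pos [0.4129 0.2649 0.0665] yaw -1.4746 j6 1.89 w 1.001 d [ 0.0012 -0.      0.0605] rot [ 0.     -0.0001  0.    ]
```

```bash
echo '[1, 0.06, 0, 1.75, 0, 0, 0, 1, 0, 0, 1.25, 0, 0, 0, 1, 0, 0, 0, 0, 0, 0, 1, 0, 0, 0, 0, 0, 0, 1, 0, 0, 0, 0, 0, 0]' | python3 shift.py;echo '[0, 0, 0, 0, 0, 0, 0, 0, 0, 0, 0, 0, 0, 0, 0, 0, 0, 0, 0, 0, 0, 0, 0, 0, 0, 0, 0, 0]' | python3 shift.py; python3 -c "
from h import *
s,_,_=tool(); print('cy',s['tool_pos'][:2]@[-.0960,.9954])
delta([.4141,.265,.006])"; echo '[1, 0, 0, 0, 0, 0, 0, 1, 0, 0, 0, 0, 0, 0, 1, 0, 0, -2, 0, 0, 0, 1, 0, 0, 0, 0, 0, -0.72]' | python3 shift.py;echo '[1, 0, 0, 0, 0, 0, -0.72, 1, 0, 0, 0, 0, 0, -0.72, 1, 0, 0, 0, 0, 0, -0.72, 1, 0, 0, 0, 0, 0, -0.72, 1, 0, 0, 0, 0, 0, -0.72]' | python3 shift.py;echo '[1, 0, 0, 0, 0, 0, -0.72, 1, 0, 0, 0, 0, 0, -0.72, 1, 0, 0, 0, 0, 0, -0.524, 1, 0, 0, 0, 0, 0, 0, 1, 0, 0, 0, 0, 0, 0]' | python3 shift.py;python3 -c "
from h import *
s,_,_=tool(); print('cy',s['tool_pos'][:2]@[-.0960,.9954])
delta([.4141,.265,.006],.0961)"
```

```text
time: 47.28
tool_pos: [0.4152, 0.2656, 0.0079]
tool_rot: [-0.0, 0.999, 0.048, 0.001]
contact_force: [-0.0, 0.4, 0.7]
gripper_width: 1.003
grasp_force: 0.0
time: 47.78
tool_pos: [0.4151, 0.2656, 0.0081]
tool_rot: [-0.0, 0.999, 0.048, 0.001]
contact_force: [-1.8, -0.0, 6.8]
gripper_width: 0.712
grasp_force: 64.8
cy 0.22455970368312286
t 47.77 pos [0.4151 0.2656 0.0081] yaw -1.4744 j6 1.89 w 0.712 d [-0.0011  0.0005  0.0021] rot [-0.0008 -0.0021 -0.    ]
time: 48.28
tool_pos: [0.4163, 0.266, 0.0495]
tool_rot: [-0.001, 0.99, 0.14, 0.003]
contact_force: [-0.2, -0.2, 0.1]
gripper_width: 1.003
grasp_force: 0.0
time: 48.9
tool_pos: [0.4138, 0.2649, 0.0461]
tool_rot: [-0.0, 0.83, 0.557, -0.0]
contact_force: [-0.0, -0.1, -0.4]
gripper_width: 1.001
grasp_force: 0.0
time: 49.52
tool_pos: [0.4139, 0.265, 0.0463]
tool_rot: [-0.0, 0.673, 0.74, -0.0]
contact_force: [0.4, -0.3, 0.5]
gripper_width: 1.002
grasp_force: 0.0
cy 0.2240102439160392
t 49.52 pos [0.4139 0.265  0.0463] yaw 0.0946 j6 0.32 w 1.002 d [0.     0.0002 0.0403] rot [-0.0002  0.0001 -0.0015]
```

```bash
echo '[1, 0.01, 0, 1.5, 0, 0, -0.006, 1, 0, 0, 0.475, 0, 0, 0, 1, 0, 0, 0, 0, 0, 0, 1, 0, 0, 0, 0, 0, 0, 1, 0, 0, 0, 0, 0, 0]' | python3 shift.py;echo '[1, 0, 0, 0, 0, 0, 0, 0, 0, 0, 0, 0, 0, 0, 0, 0, 0, 0, 0, 0, 0, 0, 0, 0, 0, 0, 0, 0, 0, 0, 0, 0, 0, 0, 0]' | python3 shift.py; python3 -c "
from h import *
s,Rt,a=tool(); print('disc rel tool x', .22456-s['tool_pos'][:2]@[-.096,.9954],s['tool_pos'],s['gripper_width'])";  echo '[0, 0, 0, -2.5, 0, 0, 0, 0, 0, 0, -2.5, 0, 0, 0, 0, 0, 0, 0, 0, 0, 0, 0, 0, 0, 0, 0, 0, 0]' | python3 shift.py; python3 -c "
from h import *
delta([.6091,.0322,.105],.0961)"
```

```text
time: 50.15
tool_pos: [0.4148, 0.2656, 0.0079]
tool_rot: [0.0, 0.672, 0.741, 0.001]
contact_force: [0.5, -0.3, 0.6]
gripper_width: 0.997
grasp_force: 0.0
time: 50.78
tool_pos: [0.4148, 0.2656, 0.008]
tool_rot: [0.0, 0.672, 0.741, 0.001]
contact_force: [-0.8, -0.4, 4.9]
gripper_width: 0.717
grasp_force: 65.5
disc rel tool x 1.7971834158608813e-05 [0.41481164 0.26558564 0.00804141] 0.7171981813056384
time: 51.28
tool_pos: [0.4133, 0.2649, 0.106]
tool_rot: [-0.0, 0.672, 0.741, -0.001]
contact_force: [0.2, -1.0, -2.5]
gripper_width: 0.719
grasp_force: 66.4
t 51.27 pos [0.4133 0.2649 0.106 ] yaw 0.0980 j6 0.32 w 0.719 d [-0.2507  0.1721  0.0008] rot [-0.0014  0.0005  0.0019]
```

Converted, -0.0501 m is -2.505, 0.0344 m is 1.72, 0.002 rad is 0.008.

```bash
echo '[0, -2.505, 1.72, 0, 0, 0, 0, 0, -2.505, 1.72, 0, 0, 0, 0, 0, -2.505, 1.72, 0, 0, 0, 0, 0, -2.505, 1.72, 0, 0, 0, 0, 0, -2.505, 1.72, 0, 0, 0, 0.008]' | python3 shift.py; echo '[0, 0, 0, 1.5, 0, 0, 0, 0, 0, 0, 1, 0, 0, 0, 0, 0, 0, 0, 0, 0, 0, 0, 0, 0, 0, 0, 0, 0, 0, 0, 0, 0, 0, 0, 0]' | python3 shift.py; python3 -c "
from h import *
delta([.6091,.0322,.030],.0961)"
```

```text
time: 51.9
tool_pos: [0.6089, 0.0312, 0.1037]
tool_rot: [-0.002, 0.673, 0.74, -0.001]
contact_force: [1.5, 0.6, -0.6]
gripper_width: 0.718
grasp_force: 66.3
time: 52.52
tool_pos: [0.6104, 0.0333, 0.0583]
tool_rot: [0.001, 0.672, 0.741, 0.001]
contact_force: [0.3, 0.1, -1.4]
gripper_width: 0.714
grasp_force: 66.3
t 52.52 pos [0.6104 0.0333 0.0583] yaw 0.0969 j6 -0.16 w 0.714 d [-0.0009 -0.0015  0.0283] rot [0.0023 0.0004 0.0008]
```

Converted, 0.0277 m is 1.385, -0.0015 m is -0.075.

```bash
echo '[0, -0.045, -0.075, 1.385, 0, 0, 0, 0, 0, 0, 0, 0, 0, 0, 0, 0, 0, 0, 0, 0, 0, 0, 0, 0, 0, 0, 0, 0, 0, 0, 0, 0, 0, 0, 0]' | python3 shift.py;python3 -c "
from h import *
delta([.6091,.0322,.018],.0961)"
```

```text
time: 53.15
tool_pos: [0.609, 0.0317, 0.0303]
tool_rot: [0.001, 0.672, 0.74, 0.001]
contact_force: [0.0, -0.3, -1.2]
gripper_width: 0.715
grasp_force: 66.3
t 53.15 pos [0.609  0.0317 0.0303] yaw 0.0960 j6 -0.17 w 0.715 d [0.0005 0.0001 0.0123] rot [ 0.0016  0.0003 -0.0001]
```

Converted, 0.004 m is 0.2, 0.001 m is 0.05.

```bash
echo '[0, 0.02, 0, 0.2, 0, 0, 0, 0, 0, 0, 0.2, 0, 0, 0, 0, 0, 0, 0.2, 0, 0, 0, 0, 0, 0, 0.05, 0, 0, 0, 0, 0, 0, 0, 0, 0, 0]' | python3 shift.py;python3 -c "
from h import *
delta([.6091,.0322,.018],.0961)"
```

```text
time: 53.78
tool_pos: [0.6082, 0.0321, 0.018]
tool_rot: [-0.001, 0.672, 0.74, -0.001]
contact_force: [-7.2, -1.1, 10.7]
gripper_width: 0.715
grasp_force: 67.7
t 53.77 pos [0.6082 0.0321 0.018 ] yaw 0.0961 j6 -0.17 w 0.715 d [-0.      0.0009  0.    ] rot [-0.0016 -0.0001  0.    ]
```

```bash
echo '[0.84, 0, 0, 0, 0, 0, 0, 0.84, 0, 0, 0, 0, 0, 0, 0.84, 0, 0, -1, 0, 0, 0, 1, 0, 0, -2.5, 0, 0, 0, 1, 0, 0, -1.5, 0, 0, 0]' | python3 shift.py;python3 -c "
from h import *
delta([.4282,.3929,.11],.0961)"
```

```text
time: 54.4
tool_pos: [0.6098, 0.032, 0.1205]
tool_rot: [0.002, 0.672, 0.74, 0.001]
contact_force: [1.5, 0.3, 0.4]
gripper_width: 1.003
grasp_force: 0.0
t 54.40 pos [0.6098 0.032  0.1205] yaw 0.0960 j6 -0.17 w 1.003 d [ 0.3766 -0.1462  0.0095] rot [ 0.0046  0.0008 -0.0001]
```

Units first: shifts go in units of 20 mm and turns go in units of 0.25 rad. So 0.0538 m is 2.69, -0.0207 m is -1.035.

```bash
echo '[1, 2.69, -1.035, 0, 0, 0, 0, 1, 2.69, -1.035, 0, 0, 0, 0, 1, 2.69, -1.035, 0, 0, 0, 0, 1, 2.69, -1.035, 0, 0, 0, 0, 1, 2.69, -1.035, 0, 0, 0, 0]' | python3 shift.py; echo '[1, 2.69, -1.035, 0, 0, 0, 0, 1, 2.69, -1.035, 2.5, 0, 0, 0, 1, 0, 0, 0, 0, 0, 0, 1, 0, 0, 0, 0, 0, 0, 1, 0, 0, 0, 0, 0, 0]' | python3 shift.py; python3 - <<'E'
from meas import *
w=lambda i:(i[...,0]>150)&(i[...,2]>i[...,0]-12)&(i.sum(2)>500)
for n in("top","scene"):
    print("carrier",n);blanks(w,.032,n,3,(290,155,385,245) if n=="top" else (240,180,365,300))
    pockets(n,grab(n,2),(np.array([.5673,-.014]),.0961))
print("discs scene");blanks(w,.022,"scene",1,(300,110,410,190))
delta([.4282,.3929,.006],.0961)
E
```

```text
time: 55.02
tool_pos: [0.479, 0.2917, 0.118]
tool_rot: [0.0, 0.672, 0.74, 0.001]
contact_force: [0.7, 1.0, 0.1]
gripper_width: 1.002
grasp_force: 0.0
time: 55.65
tool_pos: [0.4343, 0.3836, 0.0772]
tool_rot: [0.0, 0.673, 0.74, 0.001]
contact_force: [0.1, -0.3, -0.8]
gripper_width: 0.996
grasp_force: 0.0
carrier top
[0.516  0.0248 0.032 ] 0.98 [56.6 58.3] 5.5
[0.6068 0.0338 0.032 ] 0.803 [61.1 60.1] 88.7
[ 0.6146 -0.05    0.032 ] 0.966 [56.2 57.9] 5.3
top rb [ 0.5238 -0.0587] rel exp [-0.0017  0.0015] [61.4 59.1] 88.6
carrier scene
[ 0.7066 -0.1431  0.032 ] 0.727 [58.9 23.8] 40.7
[ 0.6168 -0.0538  0.032 ] 0.978 [55.8 55.5] 5.4
[0.6085 0.0305 0.032 ] 0.807 [58.5 59.5] 40.3
[0.5181 0.021  0.032 ] 0.97 [55.9 55.4] 5.4
[ 0.4029 -0.0118  0.032 ] 0.761 [ 48.3 181.3] 5.7
scene rb [ 0.5267 -0.0627] rel exp [ 0.0012 -0.0025] [58.8 55.2] 40.7
discs scene
[0.4288 0.3912 0.022 ] 0.843 [58.7 53.2] 40.8
t 56.20 pos [0.4326 0.3837 0.0752] yaw 0.0959 j6 0.50 w 1.003 d [ 0.0096 -0.0035  0.0692] rot [-0.0001  0.     -0.0002]
```

Converted, 0.0375 m is 1.875, 0.03 m is 1.5.

```bash
echo '[1, 0.48, -0.175, 1.5, 0, 0, 0, 1, 0, 0, 1.875, 0, 0, 0, 1, 0, 0, 0, 0, 0, 0, 1, 0, 0, 0, 0, 0, 0, 1, 0, 0, 0, 0, 0, 0]' | python3 shift.py;python3 -c "
from h import *
delta([.4282,.3929,.006],.0961)";echo '[0, 0, 0, 0, 0, 0, 0, 0, 0, 0, 0, 0, 0, 0, 0, 0, 0, 0, 0, 0, 0, 0, 0, 0, 0, 0, 0, 0]' | python3 shift.py; python3 -c "
from h import *
s,_,_=tool(); print('cx',s['tool_pos'][:2]@[.9954,.0960])
delta([.4141,.265,.006])"; echo '[1, 0, 0, 0, 0, 0, 0, 1, 0, 0, 0, 0, 0, 0, 1, 0, 0, -2, 0, 0, 0, 1, 0, 0, 0, 0, 0, 0.72]' | python3 shift.py;echo '[1, 0, 0, 0, 0, 0, 0.72, 1, 0, 0, 0, 0, 0, 0.72, 1, 0, 0, 0, 0, 0, 0.72, 1, 0, 0, 0, 0, 0, 0.72, 1, 0, 0, 0, 0, 0, 0.72]' | python3 shift.py;echo '[1, 0, 0, 0, 0, 0, 0.72, 1, 0, 0, 0, 0, 0, 0.72, 1, 0, 0, 0, 0, 0, 0.524, 1, 0, 0, 0, 0, 0, 0, 1, 0, 0, 0, 0, 0, 0]' | python3 shift.py;python3 -c "
from h import *
s,_,_=tool(); print('cx',s['tool_pos'][:2]@[.9954,.0960])
delta([.4282,.3929,.006],.0961+np.pi/2)"
```

```text
time: 56.82
tool_pos: [0.4295, 0.3939, 0.0099]
tool_rot: [0.0, 0.672, 0.74, 0.002]
contact_force: [-0.2, 0.1, 0.2]
gripper_width: 1.0
grasp_force: 0.0
t 56.83 pos [0.4295 0.3939 0.0099] yaw 0.0959 j6 0.52 w 1.000 d [-0.0009 -0.0014  0.0039] rot [ 0.0031 -0.0018 -0.0002]
time: 57.32
tool_pos: [0.4294, 0.3939, 0.0099]
tool_rot: [0.0, 0.672, 0.74, 0.001]
contact_force: [-0.8, -0.5, 5.3]
gripper_width: 0.714
grasp_force: 64.9
cx 0.46527553898513757
t 57.33 pos [0.4294 0.3939 0.0099] yaw 0.0960 j6 0.52 w 0.714 d [-0.1268 -0.0276  0.0037] rot [ 0.0026 -0.0015  0.    ]
time: 57.82
tool_pos: [0.4302, 0.3944, 0.0512]
tool_rot: [0.0, 0.738, 0.675, 0.003]
contact_force: [0.4, 0.6, -0.2]
gripper_width: 0.998
grasp_force: 0.0
time: 58.45
tool_pos: [0.4279, 0.3928, 0.0474]
tool_rot: [0.0, 0.958, 0.286, -0.0]
contact_force: [0.7, -0.6, -0.1]
gripper_width: 0.999
grasp_force: 0.0
time: 59.08
tool_pos: [0.4281, 0.3929, 0.0476]
tool_rot: [0.0, 0.999, 0.049, -0.0]
contact_force: [-0.5, -1.2, 0.1]
gripper_width: 1.002
grasp_force: 0.0
cx 0.46380392605217957
t 59.08 pos [0.4281 0.3929 0.0476] yaw -1.4731 j6 2.09 w 1.002 d [ 0.0002 -0.      0.0416] rot [0.0002 0.0003 0.0015]
```

Converted, 0.03 m is 1.5, 0.011 m is 0.55, 0.0015 rad is 0.006.

```bash
echo '[1, 0.025, 0, 1.5, 0, 0, 0.006, 1, 0, 0, 0.55, 0, 0, 0, 1, 0, 0, 0, 0, 0, 0, 1, 0, 0, 0, 0, 0, 0, 1, 0, 0, 0, 0, 0, 0]' | python3 shift.py;echo '[1, 0, 0, 0, 0, 0, 0, 0, 0, 0, 0, 0, 0, 0, 0, 0, 0, 0, 0, 0, 0, 0, 0, 0, 0, 0, 0, 0, 0, 0, 0, 0, 0, 0, 0]' | python3 shift.py; python3 -c "
from h import *
s,Rt,a=tool(); print('disc rel tool x', .46528-s['tool_pos'][:2]@[.9954,.096],s['tool_pos'],s['gripper_width'])";  echo '[0, 0, 0, -2.5, 0, 0, 0, 0, 0, 0, -2.5, 0, 0, 0, 0, 0, 0, 0, 0, 0, 0, 0, 0, 0, 0, 0, 0, 0]' | python3 shift.py; python3 -c "
from h import *
delta([.5255,-.0602,.105],.0961+np.pi/2)"
```

```text
time: 59.7
tool_pos: [0.4294, 0.3936, 0.0079]
tool_rot: [-0.001, 0.999, 0.047, 0.001]
contact_force: [0.3, -0.2, 0.8]
gripper_width: 1.001
grasp_force: 0.0
time: 60.32
tool_pos: [0.4295, 0.3936, 0.0079]
tool_rot: [-0.0, 0.999, 0.047, 0.001]
contact_force: [0.4, 0.0, 6.0]
gripper_width: 0.722
grasp_force: 65.6
disc rel tool x 9.194065400952578e-06 [0.42946193 0.39358751 0.007909  ] 0.7221597595525262
time: 60.82
tool_pos: [0.428, 0.3925, 0.1056]
tool_rot: [0.001, 0.999, 0.047, -0.001]
contact_force: [-1.0, 0.1, -2.0]
gripper_width: 0.717
grasp_force: 65.7
t 60.83 pos [0.428  0.3925 0.1056] yaw -1.4765 j6 2.09 w 0.717 d [0.0545 0.4599 0.0009] rot [ 0.0009  0.0016 -0.0018]
```

```bash
echo '[0, 0.34, 2.875, 0, 0, 0, 0, 0, 0.34, 2.875, 0, 0, 0, 0, 0, 0.34, 2.875, 0, 0, 0, 0, 0, 0.34, 2.875, 0, 0, 0, 0, 0, 0.34, 2.875, 0, 0, 0, 0]' | python3 shift.py; echo '[0, 0.34, 2.875, 0, 0, 0, 0, 0, 0.34, 2.875, 0, 0, 0, 0, 0, 0.34, 2.875, 0, 0, 0, -0.0072, 0, 0, 0, 1.5, 0, 0, 0, 0, 0, 0, 1, 0, 0, 0]' | python3 shift.py; echo '[0, 0, 0, 0, 0, 0, 0, 0, 0, 0, 0, 0, 0, 0, 0, 0, 0, 0, 0, 0, 0]' | python3 shift.py; python3 -c "
from h import *
delta([.5255,-.0603,.030],.0961+np.pi/2)"
```

```text
time: 61.45
tool_pos: [0.4878, 0.1081, 0.104]
tool_rot: [0.0, 0.999, 0.047, -0.002]
contact_force: [0.1, -0.3, -1.1]
gripper_width: 0.721
grasp_force: 65.8
time: 62.08
tool_pos: [0.5236, -0.0603, 0.0527]
tool_rot: [-0.001, 0.999, 0.047, -0.003]
contact_force: [-0.1, 0.6, -0.3]
gripper_width: 0.717
grasp_force: 65.9
time: 62.45
tool_pos: [0.5268, -0.0597, 0.0576]
tool_rot: [0.0, 0.999, 0.048, 0.001]
contact_force: [0.8, -1.0, -0.5]
gripper_width: 0.72
grasp_force: 65.9
t 62.45 pos [ 0.5268 -0.0597  0.0576] yaw -1.4742 j6 1.22 w 0.720 d [-0.0013  0.0005  0.0276] rot [ 0.0005 -0.0013  0.0005]
```

Converted, 0.027 m is 1.35, -0.0011 m is -0.055.

```bash
echo '[0, -0.055, 0.025, 1.35, 0, 0, 0, 0, 0, 0, 0, 0, 0, 0, 0, 0, 0, 0, 0, 0, 0, 0, 0, 0, 0, 0, 0, 0, 0, 0, 0, 0, 0, 0, 0]' | python3 shift.py;python3 -c "
from h import *
delta([.5255,-.0603,.018],.0961+np.pi/2)"; echo '[0, 0, 0, 0.2, 0, 0, 0, 0, 0, 0, 0.2, 0, 0, 0, 0, 0, 0, 0.2, 0, 0, 0, 0, 0, 0, 0.05, 0, 0, 0, 0, 0, 0, 0, 0, 0, 0]' | python3 shift.py;python3 -c "
from h import *
delta([.5255,-.0603,.018],.0961+np.pi/2)"
```

```text
time: 63.08
tool_pos: [0.5258, -0.0605, 0.0307]
tool_rot: [0.0, 0.999, 0.048, 0.001]
contact_force: [0.0, 1.3, -1.7]
gripper_width: 0.713
grasp_force: 65.9
t 63.08 pos [ 0.5258 -0.0605  0.0307] yaw -1.4747 j6 1.22 w 0.713 d [-0.0003 -0.0003  0.0127] rot [ 0.0005 -0.0015  0.    ]
time: 63.7
tool_pos: [0.525, -0.0604, 0.0179]
tool_rot: [-0.0, 0.999, 0.048, -0.001]
contact_force: [-4.9, 1.1, 9.8]
gripper_width: 0.717
grasp_force: 67.1
t 63.70 pos [ 0.525  -0.0604  0.0179] yaw -1.4746 j6 1.22 w 0.717 d [ 0.0005 -0.     -0.0001] rot [-0.0004  0.0017  0.0001]
```

```bash
echo '[0.82, 0, 0, 0, 0, 0, 0, 0.82, 0, 0, 0, 0, 0, 0, 0.82, 0, 0, -1, 0, 0, 0, 1, 0, 0, -2.5, 0, 0, 0, 1, 0, 0, -2, 0, 0, 0]' | python3 shift.py;echo '[1, 0, 0, 0, 0, 0, -0.72, 1, 0, 0, 0, 0, 0, -0.72, 1, 0, 0, 0, 0, 0, -0.72, 1, 0, 0, 0, 0, 0, -0.72, 1, 0, 0, 0, 0, 0, -0.72]' | python3 shift.py;echo '[1, 0, 0, 0, 0, 0, -0.72, 1, 0, 0, 0, 0, 0, -0.72, 1, 0, 0, 0, 0, 0, -0.72, 1, 0, 0, 0, 0, 0, -0.524, 1, 0, 0, 0, 0, 0, 0]' | python3 shift.py;python3 -c "
from h import *
delta([.3837,.0304,.11],.095)"
```

```text
time: 64.32
tool_pos: [0.5252, -0.0604, 0.1281]
tool_rot: [0.0, 0.999, 0.048, 0.0]
contact_force: [0.2, 0.2, -0.5]
gripper_width: 1.0
grasp_force: 0.0
time: 64.95
tool_pos: [0.525, -0.0604, 0.1264]
tool_rot: [-0.0, 0.877, 0.48, -0.0]
contact_force: [0.6, -0.2, 0.2]
gripper_width: 1.001
grasp_force: 0.0
time: 65.58
tool_pos: [0.525, -0.0604, 0.1265]
tool_rot: [-0.0, 0.673, 0.74, -0.0]
contact_force: [-1.1, 0.4, -0.2]
gripper_width: 1.0
grasp_force: 0.0
t 65.58 pos [ 0.525  -0.0604  0.1265] yaw 0.0947 j6 -0.35 w 1.000 d [ 0.1037 -0.1321  0.0165] rot [-0.0004 -0.0002 -0.0003]
```

Converted, -0.044 m is -2.2, 0.0346 m is 1.73.

```bash
echo '[1, 1.73, -2.2, 0, 0, 0, 0, 1, 1.73, -2.2, 0, 0, 0, 0, 1, 1.73, -2.2, 0, 0, 0, 0, 1, 0, 0, 0, 0, 0, 0, 1, 0, 0, 0, 0, 0, 0]' | python3 shift.py; python3 - <<'E'
from meas import *
w=lambda i:(i[...,0]>150)&(i[...,2]>i[...,0]-12)&(i.sum(2)>500)
print("carrier");blanks(w,.032,"scene",3,(240,180,365,300))
im=grab("scene",2).astype(int); r,g=im[...,0],im[...,1]; save(im.astype(np.uint8),"s5",(150,150,400,330),3)
for c in blobs((r>185)&(g<90)|((r>140)&(g<75)),10): P=(cast("scene",cv2.convexHull(c)[:,0],.04)[:,:2]*1000).astype(np.float32); print("rib",cv2.minAreaRect(P))
delta([.3837,.0304,.0135],.095)
E
```

```text
time: 66.2
tool_pos: [0.3842, 0.0301, 0.1272]
tool_rot: [0.001, 0.673, 0.74, 0.0]
contact_force: [0.2, -0.6, -0.2]
gripper_width: 1.003
grasp_force: 0.0
carrier
[ 0.7066 -0.1431  0.032 ] 0.727 [58.9 23.8] 40.7
[ 0.6167 -0.0538  0.032 ] 0.976 [55.8 55.4] 5.6
[ 0.5258 -0.0626  0.032 ] 0.824 [58.4 58.3] 40.7
[0.6086 0.0303 0.032 ] 0.814 [58.5 59.5] 40.3
[0.518 0.021 0.032] 0.972 [55.7 55.4] 5.4
[ 0.4025 -0.0121  0.032 ] 0.748 [ 50.  181.9] 5.7
rib ((384.4294128417969, 26.215736389160156), (13.931425094604492, 83.1527099609375), 6.4352898597717285)
t 66.45 pos [0.3844 0.0297 0.1269] yaw 0.0950 j6 -0.21 w 1.002 d [ 0.0007 -0.0006  0.1134] rot [-0.0005 -0.      0.    ]
```

View pics/s5.png

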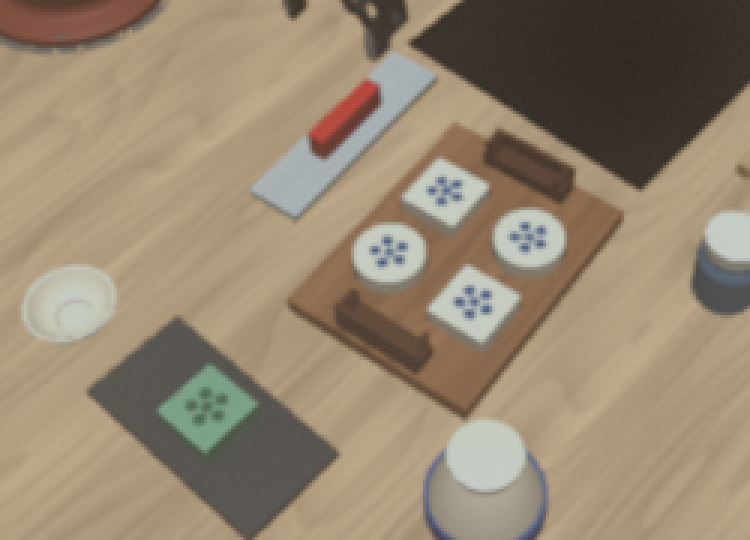

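The view shows all four blanks flat in their pockets, the green tile on the slate, and the bar clear on the bench. Next I fetch the bar.

```bash
echo '[1, 0.035, -0.03, 2.5, 0, 0, 0, 1, 0, 0, 2, 0, 0, 0, 1, 0, 0, 1.025, 0, 0, 0, 1, 0, 0, 0, 0, 0, 0, 1, 0, 0, 0, 0, 0, 0]' | python3 shift.py;echo '[1, 0, 0, 0, 0, 0, 0, 0, 0, 0, 0, 0, 0, 0, 0, 0, 0, 0, 0, 0, 0, 0, 0, 0, 0, 0, 0, 0, 0, 0, 0, 0, 0, 0, 0]' | python3 shift.py;echo '[0, 0, 0, 0, 0, 0, 0, 0, 0, 0, 0, 0, 0, 0, 0, 0, 0, 0, 0, 0, 0]' | python3 shift.py;python3 -c "
from h import *
delta([.5668,-.014,.016],.0961)"; echo '[0, 0, 0, -2.5, 0, 0, 0, 0, 0, 0, -2.5, 0, 0, 0, 0, 0, 0, 0, 0, 0, 0, 0, 0, 0, 0, 0, 0, 0]' | python3 shift.py; python3 - <<'E'
from h import *
delta([.5668,-.014,.115],.0961)
E
```

```text
time: 67.08
tool_pos: [0.3842, 0.0306, 0.0173]
tool_rot: [0.001, 0.672, 0.74, 0.0]
contact_force: [0.6, 1.3, 1.2]
gripper_width: 0.998
grasp_force: 0.0
time: 67.7
tool_pos: [0.3832, 0.0308, 0.0167]
tool_rot: [0.0, 0.672, 0.74, -0.0]
contact_force: [1.3, 0.1, -2.6]
gripper_width: 0.222
grasp_force: 59.8
time: 68.08
tool_pos: [0.3832, 0.0308, 0.0166]
tool_rot: [0.0, 0.672, 0.74, 0.0]
contact_force: [-1.1, -0.5, 5.0]
gripper_width: 0.217
grasp_force: 60.9
t 68.08 pos [0.3832 0.0308 0.0166] yaw 0.0963 j6 -0.21 w 0.217 d [-0.0623  0.1784  0.0006] rot [0.0001 0.0001 0.0002]
time: 68.58
tool_pos: [0.3819, 0.031, 0.1145]
tool_rot: [-0.001, 0.672, 0.74, -0.001]
contact_force: [-1.0, 0.8, -3.4]
gripper_width: 0.219
grasp_force: 60.4
t 68.58 pos [0.3819 0.031  0.1145] yaw 0.0963 j6 -0.21 w 0.219 d [-0.0625  0.1797 -0.001 ] rot [-0.0026 -0.0006  0.0002]
```

```bash
echo '[0, -0.775, 2.25, 0, 0, 0, 0, 0, -0.775, 2.25, 0, 0, 0, 0, 0, -0.775, 2.25, 0, 0, 0, 0, 0, -0.775, 2.25, 0, 0, 0, 0, 0, 0, 0, 0, 0, 0, 0]' | python3 shift.py; echo '[0, 0, 0, 1, 0, 0, 0, 0, 0, 0, 0, 0, 0, 0, 0, 0, 0, 0, 0, 0, 0, 0, 0, 0, 0, 0, 0, 0]' | python3 shift.py; python3 - <<'E'
from h import *
delta([.5673,-.0137,.068],.0961)
im=grab("scene"); save(im,"s6",(230,160,370,310),4)
E
```

```text
time: 69.2
tool_pos: [0.5684, -0.0142, 0.1121]
tool_rot: [-0.002, 0.673, 0.74, -0.002]
contact_force: [-1.1, 0.1, -4.0]
gripper_width: 0.222
grasp_force: 60.5
time: 69.7
tool_pos: [0.5682, -0.0134, 0.097]
tool_rot: [0.001, 0.672, 0.74, 0.0]
contact_force: [0.1, 0.4, -3.4]
gripper_width: 0.225
grasp_force: 60.4
t 69.70 pos [ 0.5682 -0.0134  0.097 ] yaw 0.0965 j6 -0.25 w 0.225 d [-0.0002 -0.001   0.029 ] rot [0.0012 0.0003 0.0004]
```

View pics/s6.png

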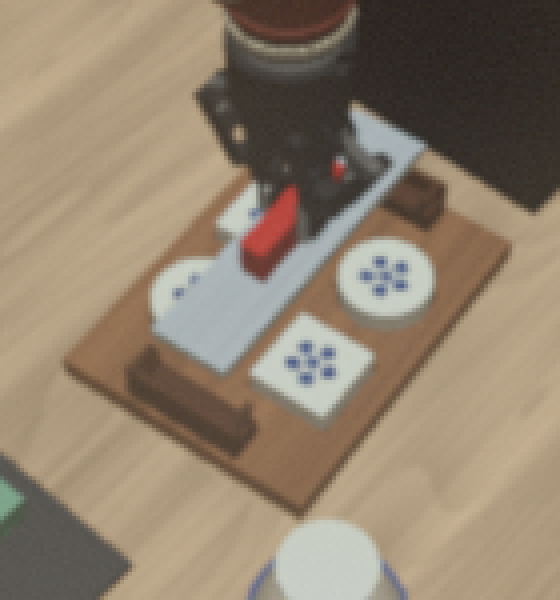

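The view shows the bar held level over the carrier, aligned with the saddles. Its corners are at crop (155,330), (222,372), (425,148) and (355,105). I'll check its centre numerically, then lower it.

```bash
python3 - <<'E'
from h import *
P=cast("scene",np.array([(155,330),(222,372),(425,148),(355,105)])/4+[230,160],.0904)[:,:2]
c=P.mean(0); print(P.round(4).tolist(),c, np.linalg.norm(P[1]-P[2]))
Cs=np.array([.56825,-.0169]); print("rel carrier (scene cam)",R.from_euler('z',-.0961).apply([*(c-Cs),0]))
E
```

```text
[[0.5553, -0.1265], [0.6068, -0.1223], [0.5886, 0.0947], [0.529, 0.0938]] [ 0.56995694 -0.01504267] 0.21776557281073977
rel carrier (scene cam) [0.00187728 0.00168498 0.        ]
```

Converted, 0.028 m is 1.4, -0.001 m is -0.05.

```bash
echo '[0, 0, -0.05, 1.4, 0, 0, 0, 0, 0, 0, 0, 0, 0, 0, 0, 0, 0, 0, 0, 0, 0, 0, 0, 0, 0, 0, 0, 0]' | python3 shift.py; python3 -c "
from h import *
delta([.5673,-.0137,.0506],.0961)"
```

```text
time: 70.25
tool_pos: [0.5682, -0.0138, 0.0698]
tool_rot: [0.001, 0.672, 0.74, 0.001]
contact_force: [-0.2, -0.0, -2.2]
gripper_width: 0.222
grasp_force: 60.4
t 70.25 pos [ 0.5682 -0.0138  0.0698] yaw 0.0963 j6 -0.25 w 0.222 d [ 0.0002 -0.0009  0.0192] rot [0.0024 0.0006 0.0002]
```

Converted, -0.0005 m is -0.025, 0.006 m is 0.3.

```bash
echo '[0, -0.025, -0.03, 0.3, 0, 0, 0, 0, 0, 0, 0.3, 0, 0, 0, 0, 0, 0, 0.25, 0, 0, 0, 0, 0, 0, 0.1, 0, 0, 0, 0, 0, 0, 0, 0, 0, 0]' | python3 shift.py; echo '[0, 0, 0, 0, 0, 0, 0, 0, 0, 0, 0, 0, 0, 0]' | python3 shift.py; python3 -c "
from h import *
delta([.5673,-.0137,.0506],.0961)"
```

```text
time: 70.88
tool_pos: [0.5667, -0.0142, 0.0506]
tool_rot: [-0.0, 0.672, 0.74, -0.0]
contact_force: [-5.8, 0.6, 6.7]
gripper_width: 0.219
grasp_force: 61.8
time: 71.12
tool_pos: [0.5666, -0.0142, 0.0506]
tool_rot: [-0.0, 0.672, 0.74, -0.0]
contact_force: [-4.8, 0.2, 6.0]
gripper_width: 0.22
grasp_force: 61.9
t 71.12 pos [ 0.5666 -0.0142  0.0506] yaw 0.0964 j6 -0.25 w 0.220 d [ 0.0004  0.0007 -0.    ] rot [-0.001  -0.0001  0.0003]
```

The bar is down at exactly the saddle height. I'll release it, retreat and check.

Converted, -0.04 m is -2.

```bash
echo '[1, 0, 0, 0, 0, 0, 0, 1, 0, 0, 0, 0, 0, 0, 1, 0, 0, 0, 0, 0, 0, 1, 0, 0, 0, 0, 0, 0, 1, 0, 0, -2, 0, 0, 0]' | python3 shift.py; echo '[1, 0, 0, -3, 0, 0, 0, 1, 0, 0, -3, 0, 0, 0, 1, 3, 0, 0, 0, 0, 0, 1, 3, 0, 0, 0, 0, 0, 1, 3, 0, 0, 0, 0, 0]' | python3 shift.py; echo '[1, 3, 0, 0, 0, 0, 0, 1, 3, 0, 0, 0, 0, 0, 1, 0, 0, 0, 0, 0, 0, 1, 0, 0, 0, 0, 0, 0, 1, 0, 0, 0, 0, 0, 0]' | python3 shift.py; python3 - <<'E'
from h import *
w=lambda i:(i[...,0]>150)&(i[...,2]>i[...,0]-12)&(i.sum(2)>500)
for n in("top","scene"):
    print(n);blanks(w,.044,n,2,(290,155,385,245) if n=="top" else (240,180,365,300))
    im=grab(n).astype(int); r,g=im[...,0],im[...,1]
    for c in blobs((r>185)&(g<90),10): P=(cast(n,cv2.convexHull(c)[:,0],.074)[:,:2]*1000).astype(np.float32); print("rib",cv2.minAreaRect(P))
    blanks(lambda i:(i[...,1]>i[...,0]+25),.03,n,1,(200,150,460,330))
    save(im.astype(np.uint8),n+"7",(270,140,460,260) if n=="top" else (170,170,370,320),4)
E
```

```text
time: 71.75
tool_pos: [0.5635, -0.0138, 0.0857]
tool_rot: [-0.004, 0.672, 0.74, -0.002]
contact_force: [0.9, 0.2, 0.4]
gripper_width: 0.999
grasp_force: 0.0
time: 72.38
tool_pos: [0.5492, 0.1665, 0.2097]
tool_rot: [0.0, 0.673, 0.74, 0.0]
contact_force: [0.8, -0.5, 0.4]
gripper_width: 0.998
grasp_force: 0.0
time: 73.0
tool_pos: [0.5381, 0.2832, 0.2092]
tool_rot: [0.0, 0.673, 0.74, -0.0]
contact_force: [-0.0, 0.1, 0.2]
gripper_width: 1.004
grasp_force: 0.0
top
[ 0.5623 -0.0122  0.044 ] 0.846 [148.  218.4] 4.3
rib ((565.42138671875, -12.612052917480469), (16.408796310424805, 85.23789978027344), 5.545892715454102)
[ 0.5174 -0.2644  0.03  ] 0.973 [58.5 58.9] 0.2
scene
[ 0.7108 -0.148   0.044 ] 0.727 [58.2 23.5] 40.7
[ 0.6261 -0.0594  0.044 ] 0.974 [46.8 54.9] 5.3
[0.6172 0.0236 0.044 ] 0.823 [49.3 59. ] 5.2
[0.518  0.0135 0.044 ] 0.959 [42.  55.1] 6.2
[ 0.5552 -0.0293  0.044 ] 0.774 [ 94.  214.3] 5.7
[ 0.5192 -0.2689  0.03  ] 0.97 [57.1 56.8] 0.1
```

View pics/scene7.png

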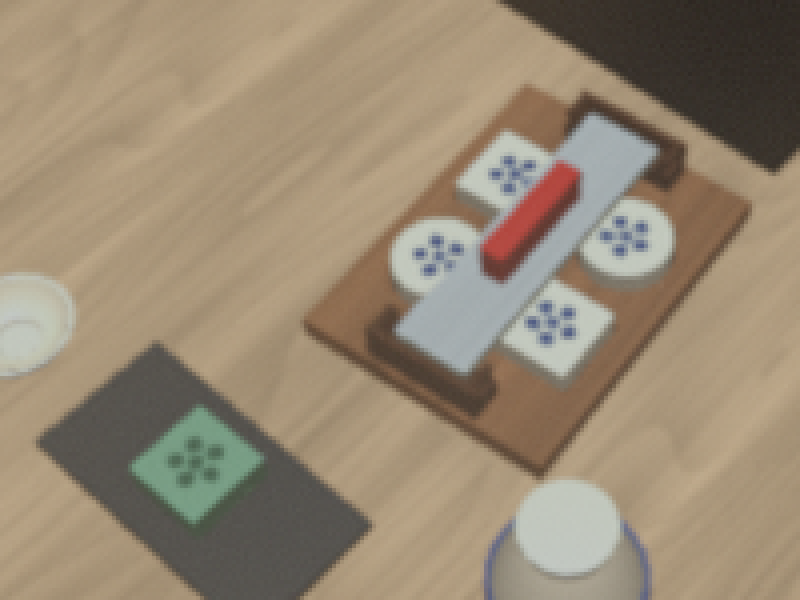

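View pics/top7.png

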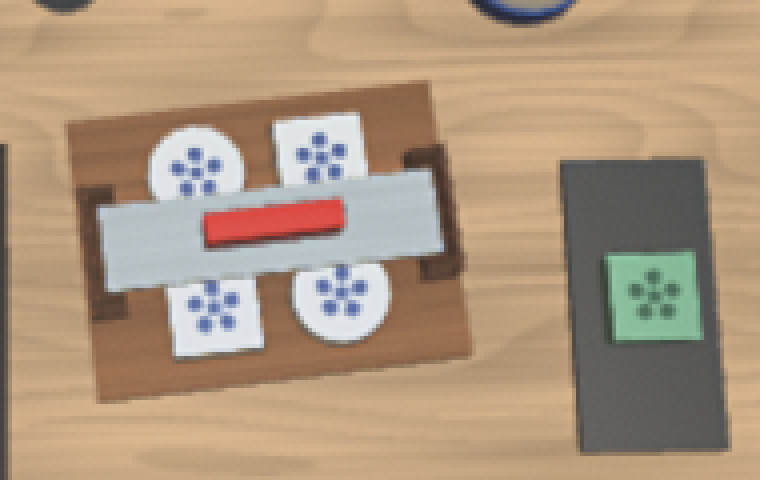

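Both views show the bar between cheeks and stops on both saddles, with its rib within about 0.5 mm of where it started. The four blanks are seated, the green tile is centred on the slate, and the bystanders in view haven't moved.

```bash
python3 -c "
from plant import manip
print(manip.job_done())"
```

```text
the job is handed in; nothing more can be done
None
```

The job is handed in: the fired tile is on the slate, both discs and both tiles are seated in their own pockets, and the bar is back on both saddles, all confirmed in the last pictures; the hand-in returned no verdict.

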